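Ready the ferrules and open the safety-capped solvent bottle

ROBOT

A 7-joint arm with a two-finger parallel gripper is mounted at the origin on the work surface; the furniture and walls round the work are solid. World frame = base frame: x ahead of the robot, y to its left, z up, the work surface at z = 0. Lengths are in m, angles in rad, forces in N, time in s.
With the tool pointing down it reaches from about 0.35 to 0.9 m from the base axis. Payload 8.1 kg.
Tool frame: the origin (TCP) lies on the centre line of the jaws, within the pads' length; the fingertips stand arm.tip_extent ahead of it and the grasp point (between the pads) lies 3 mm ahead of it (arm.tip_extent is the distance from the TCP to the fingertips, in m); y points along the fingers, z is the direction in which the jaws open and shut, and the axes are right-handed (so a half turn about y gives the same grasp; the last joint's range is limited). The gripper opens to 92 mm and grips with 3 to 60 N. Pads are 19 mm wide; open, the fingers measure 130 mm over their backs; the gripper's body (75 mm by 190 mm) begins 47 mm behind the grasp point.
Start: joints at [-1.297, 0.434, 0.025, 1.573, -0.012, 1.134, -0.075], TCP at [0.23, 0.581, 0.249] pointing down, gripper open.
Joint ranges: [-2.62, 2.62], [-0.44, 2.09], [-1.27, 1.32], [0.08, 2.57], [-1.32, 4.46], [0.12, 2], [-2.74, 2.74]. Speed limits (rad/s): [2.22, 2.22, 3.01, 3.01, 3.14, 3.14, 3.14].

INTERFACE

Orientations are given as a rotation vector (axis times angle).
In Python, from cell import observe, get_image, sign_off, boxes_of, place_of, arm gives the robot as it stands.
- The arm moves only by the tool arm_command, never from a script. Its argument "plan" is a list of rows, each a list of 2 entries, a list of its own where there are three numbers: the shift along the tool's x, y, z in m, then the turn, a rotation vector about the tool's x, y, z in degrees. In form: [[[tx, ty, tz], [ax, ay, az]], ...]. A call has 1 to 5 rows; each row is the pose to reach, as a shift and turn from the pose commanded when the call began, along the tool's axes at that moment; what a row does not reach only later rows make up. A row lasts 1/10 s, in which the tool goes at most 50 mm and 8.59 degrees, less where a joint would pass 70% of its speed; a pose out of reach is approached as far as the arm can. A call with a gripper value outside its range is refused whole. "fingers" is the closure, from -1 (fully open) to 1 (shut), set as the call begins (left out, the last holds). The fingers move at their own pace and stop on an object; "squeeze" is the grip in N (left out, the last holds). Time passes only in rows, so rows that repeat a pose let the fingers close. It gives the time, the measured TCP pose, the force and the opening at its end, in the units of the state.
- observe(): the state, without advancing time (a new reading comes with each control period).
- get_image(name): name is "side" or "top" or "wrist"; returns a dict with "color" (420x560x3 uint8, red, green, blue), "camera_matrix" (3x3 intrinsics, pixels), "world_to_cam" (4x4, takes a point from world to camera coordinates); the wrist camera has in their place "mount" (4x4, takes a point from camera to tool coordinates, whose origin is the TCP and whose axes are the tool frame's). Camera axes: x right, y up, looking along -z (the intrinsics and any distortion apply to the point x, -y, -z); pixel columns grow to the right and rows downward; lengths in m; the calibration is good to about 2 mm. A picture is of the moment at which its call begins: read the wrist's pose just before it. There is no depth.
- sign_off(): hands the job in, once; it reports no verdict.
Trained networks look in a picture, given as the dict that the camera call returned (one of the last four; its "shot" number tells which), for a name from the list of things; names that differ only in an ending like _2 or _b are one class to them, and where a whole thing is asked for, a point or a joint stands for the part that bears it (a point fixed in the world has none). Each returns a list of dicts, best first, with "confidence" (0 to 1); they miss things now and then, are a little off and sometimes report something else, mostly with a low value. They report only what shows in the picture. A call takes as long as a camera call. They do not tell look-alikes from the thing itself.
- boxes_of(picture, thing): "point" ([column, row] in pixels, amid what is visible of it).
- place_of(picture, thing): "point" ([column, row] in pixels: a listed point, or the origin of a listed thing).
The state is a dict: "clock": time; "joints": joint angles; "dq": joint speeds; "joint_efforts": joint torques, N m; "position": TCP position; "ee_rot": TCP orientation; "force": force on the tool from outside, world axes, zero at the start; "ft_torque": the same for the moment, N m; "width": opening from 0.0 (shut) to 1.0 (fully open).
Only numpy, scipy, OpenCV 4.12 (cv2) and the standard library are available. Lean on these libraries where they do the work, as an engineer would, in place of code of your own. Each camera call takes 0.05 s, during which the arm holds its last target.

TASK

The ferrules are to be cleaned with solvent: tip all three out of the steel cup into the blue-grey dish and stand the empty cup upright on the bare table. Only then open the white solvent bottle, leaving it standing in its plywood holder: press the red safety cap down, keep it pressed while twisting it anticlockwise until it comes free, and lift it off. Finish while still holding the cap in the gripper, level and 5 to 10 cm straight above the bottle's mouth, ready to go straight back on; leave the iron head, the pin jar and the glue bottle alone.

Things in the scene. Friction and masses are not known exactly. Their poses are not given: they have to be found in the camera images.
- cup: polished steel cup, open at the top, round with straight sides, 57 mm across, 86 mm high, wall about 2 mm, 0.14 kg, loose, standing on the table. Smooth inside: the ferrules slide out when it is tipped well past lying on its side, 110 to 120 degrees from upright. Origin: centre of its underside; z up its axis to the mouth.
- dish: fixed open rectangular dish of blue-grey painted metal, 125 mm (its x) by 165 mm (its y) outside, inside 119 by 159 mm, rim 36 mm above the table, inner floor 7 mm above the table. A wall rises beyond the right (-y) edge of the table, so keep the arm from leaning far that way. Origin: on the table under its centre; z up.
- ferrule_0: one of three small black plastic ferrules with fine white rings (sleeves, 14 mm diameter, 26 mm long, 12 g), at first standing loose in the cup. Origin: centre of one end; z along its axis.
- ferrule_1: one of three small black plastic ferrules with fine white rings (sleeves, 14 mm diameter, 26 mm long, 12 g), at first standing loose in the cup. Origin: centre of one end; z along its axis.
- ferrule_2: one of three small black plastic ferrules with fine white rings (sleeves, 14 mm diameter, 26 mm long, 12 g), at first standing loose in the cup. Origin: centre of one end; z along its axis.
- bottle: white square plastic solvent bottle with a paper label with a yellow band, 72 by 72 mm, 0.6 kg, standing loose in the holder's square well (1.5 mm play each side), which keeps it from turning. Shoulder at 98 mm height, sloping in to the neck at 115 mm; neck 30 mm across with lugs out to 39 mm, rim at 140.5 mm. Heights are from its origin, the centre of its underside; z up.
- cap: red round ribbed push-and-turn safety cap on the bottle, two pale arrows on top, 48 mm across, 26 mm high, 0.04 kg. Origin: centre of its lower edge; z up. Locked, its origin is 128 mm above the bottle's and its x axis is parallel to the bottle's x within 3 degrees; it then turns only a few degrees and cannot be pulled off.
- cap_top (a point): centre of the cap's top face; z up. A spring holds the cap up in its lock: pressing down takes 5 N to start and 1 N more per mm; hard stop 7 mm down. Kept pressed 4 to 6 mm it turns anticlockwise seen from above (not clockwise). Turned 45 to 80 degrees from locked (60 is best; hard stop at 82) it is free: stop pressing and it lifts straight up.
- holder: plywood block fixed to the table, 112 by 112 mm, 32 mm high, with a square well (75 by 75 mm, floor 8 mm above the table) in which the bottle stands. Origin: on the table under its centre; z up.
- iron_head: bystander: grey golf iron head lying on the table, 93 by 125 by 20 mm. Origin at the centre of its underside.
- pin_jar: bystander: clear jar with a teal lid, 56 mm across, 74 mm high. Origin at the centre of its underside.
- glue_bottle: bystander: slim bottle with an orange nozzle, 44 mm across, 148 mm high. Origin at the centre of its underside.
Things that resemble listed ones, but are neither listed nor needed, are in the scene too. What is shaped like the cup but purple is not meant.

How it is judged:
On the way, in this order (a step that is already met when the one before it is completed fails the run):
1. all three ferrules lie in the dish, out of the cup (x of ferrule_0 in the frame of dish between -0.062 and 0.062 m and y of ferrule_0 in the frame of dish between -0.082 and 0.082 m and z of ferrule_0 in the frame of dish between 0 and 0.045 m and x of ferrule_1 in the frame of dish between -0.062 and 0.062 m and y of ferrule_1 in the frame of dish between -0.082 and 0.082 m and z of ferrule_1 in the frame of dish between 0 and 0.045 m and x of ferrule_2 in the frame of dish between -0.062 and 0.062 m and y of ferrule_2 in the frame of dish between -0.082 and 0.082 m and z of ferrule_2 in the frame of dish between 0 and 0.045 m and contact force between each of ferrule_0, ferrule_1, ferrule_2 and cup below 0.02 N), for 0.2 s.
2. the empty cup stands upright on the table, let go (angle between cup's own z axis and vertical below 0.1 rad and height (world z) of cup between -0.004 and 0.004 m and x of ferrule_0 in the frame of dish between -0.062 and 0.062 m and y of ferrule_0 in the frame of dish between -0.082 and 0.082 m and z of ferrule_0 in the frame of dish between 0 and 0.045 m and x of ferrule_1 in the frame of dish between -0.062 and 0.062 m and y of ferrule_1 in the frame of dish between -0.082 and 0.082 m and z of ferrule_1 in the frame of dish between 0 and 0.045 m and x of ferrule_2 in the frame of dish between -0.062 and 0.062 m and y of ferrule_2 in the frame of dish between -0.082 and 0.082 m and z of ferrule_2 in the frame of dish between 0 and 0.045 m and contact force between the fingers and cup below 0.05 N and linear speed of cup below 0.02 m/s), for 0.2 s.
3. the cap is pressed down (at least 2 mm below its locked height) and turned (at least 12 degrees) while pressed (z of cap in the frame of bottle between 0.115 and 0.126 m and angle between the x axis of cap and the x axis of bottle, either way round above 0.2 rad and contact force between the fingers and cap above 0.5 N), for 0.02 s.
At the end, for the whole second after the job is handed in: Fingers hold the cap (over 1 N, still, within 0.25 rad of level), lower edge 30 mm or more above the neck rim, within 30 mm of the bottle's axis, not touching the bottle; bottle upright on its holder's floor; three ferrules still in the dish; cup upright (0.1 rad) on the bare table, not held (z of cap in the frame of bottle above 0.17 m and horizontal distance between cap and bottle below 0.03 m and angle between cap's own z axis and vertical below 0.25 rad and contact force between the fingers and cap above 1 N and contact force between cap and bottle below 0.05 N and linear speed of each of cap, bottle below 0.02 m/s and z of bottle in the frame of holder below 0.014 m and angle between bottle's own z axis and vertical below 0.08 rad and x of ferrule_0 in the frame of dish between -0.062 and 0.062 m and y of ferrule_0 in the frame of dish between -0.082 and 0.082 m and z of ferrule_0 in the frame of dish between 0 and 0.045 m and x of ferrule_1 in the frame of dish between -0.062 and 0.062 m and y of ferrule_1 in the frame of dish between -0.082 and 0.082 m and z of ferrule_1 in the frame of dish between 0 and 0.045 m and x of ferrule_2 in the frame of dish between -0.062 and 0.062 m and y of ferrule_2 in the frame of dish between -0.082 and 0.082 m and z of ferrule_2 in the frame of dish between 0 and 0.045 m and angle between cup's own z axis and vertical below 0.1 rad and height (world z) of cup between -0.004 and 0.004 m and contact force between the fingers and cup below 0.05 N and linear speed of each of ferrule_0, ferrule_1, ferrule_2 below 0.03 m/s); the arm keeps its last pose, push and grip.
It fails at once if the iron head is shifted more than 25 mm or tipped over (distance of iron_head from where it was at the start of the episode above 0.025 m or angle between iron_head's own z axis and vertical above 0.4 rad).
It fails at once if the pin jar is shifted more than 25 mm or tipped over (distance of pin_jar from where it was at the start of the episode above 0.025 m or angle between pin_jar's own z axis and vertical above 0.4 rad).
It fails at once if the glue bottle is shifted more than 25 mm or tipped over (distance of glue_bottle from where it was at the start of the episode above 0.025 m or angle between glue_bottle's own z axis and vertical above 0.4 rad).
It fails at once if the bottle is lifted more than 12 mm off the floor of its holder, or tipped more than 0.2 rad (z of bottle in the frame of holder above 0.02 m or angle between bottle's own z axis and vertical above 0.2 rad).
It also fails if it takes over 64 s, if anything falls off the work surface, if the arm or the gripper's body presses on something with over 40 N, if the wrist force passes 120 N, or if a joint passes its speed limit or range.

## Working session

There is one attempt and no reset: what is moved stays moved. The work goes in short steps, Python scripts to look and compute and a tool call to move; the robot and the scene stay as the last step left them, time stands still between calls to the robot, and variables do not carry over. Pictures are saved under pics/ and viewed, and the job is handed in when it is done.

Besides the shell and the picture viewer there is one more tool, called after "Call:" as name([rows], argument=value, ...), one row to a line, values as JSON. arm_command: Moves the arm, as the interface text tells. Its arguments: {"type":"object","properties":{"plan":{"type":"array","items":{"type":"array"}},"fingers":{"type":"number"},"squeeze":{"type":"number"}},"required":["plan"]}

```bash
ls; mkdir -p pics; cat > h.py <<'E'
import numpy as np,cv2
from cell import observe,get_image,sign_off,boxes_of,place_of,arm
def save(p,n): cv2.imwrite('pics/'+n+'.png',p['color'][:,:,::-1])
E
python3 - <<'E'
from h import *
s=observe()
for k,v in s.items(): print(k,np.round(v,3))
print([a for a in dir(arm) if a[0]!='_'],arm.tip_extent)
for n in ['top','side','wrist']:
    p=get_image(n);save(p,n+'0');print(n,p.keys(),p['camera_matrix'])
    print(p.get('world_to_cam',p.get('mount')))
    for t in ['cup','dish','bottle','cap_top','holder','pin_jar','glue_bottle','iron_head','ferrule_0']:
        print(t,[(np.round(d['point']).tolist(),round(d['confidence'],2)) for d in place_of(p,t)])
E
```

```text
pics
clock 0.0
joints [-1.297  0.435  0.025  1.574 -0.012  1.134 -0.075]
dq [-0.002 -0.    -0.001 -0.    -0.    -0.     0.001]
joint_efforts [-0.0000e+00 -6.6786e+01  9.8400e-01 -3.1445e+01 -6.1000e-02  4.3000e-02
  0.0000e+00]
position [0.23  0.581 0.248]
ee_rot [-1.552  0.296 -0.296]
force [ 0.364 -0.5    0.544]
ft_torque [-0.023 -0.07   0.001]
width 1.0
['PlanningError', 'tip_extent'] 0.022
top dict_keys(['color', 'camera_matrix', 'world_to_cam', 'shot']) [[396.6283457    0.         276.21070802]
 [  0.         396.6283457  199.2804009 ]
 [  0.           0.           1.        ]]
[[-3.95108531e-04 -9.99813165e-01  1.93255928e-02 -6.07855824e-02]
 [ 9.97525461e-01  9.64629604e-04  7.02995355e-02 -4.47099065e-01]
 [-7.03050432e-02  1.93055468e-02  9.97338707e-01 -1.13160114e+00]
 [ 0.00000000e+00  0.00000000e+00  0.00000000e+00  1.00000000e+00]]
cup [([382.0, 237.0], 0.8), ([269.0, 218.0], 0.52)]
dish [([321.0, 230.0], 0.68), ([204.0, 167.0], 0.19)]
bottle [([283.0, 167.0], 0.68)]
cap_top [([288.0, 158.0], 0.71), ([196.0, 222.0], 0.32)]
holder [([281.0, 170.0], 0.58)]
pin_jar []
glu
[... 633 characters left out ...]
3)]
pin_jar [([355.0, 246.0], 0.54)]
glue_bottle [([347.0, 273.0], 0.91)]
iron_head [([387.0, 236.0], 0.88), ([232.0, 236.0], 0.58)]
ferrule_0 []
wrist dict_keys(['color', 'camera_matrix', 'mount', 'shot']) [[367.0840755    0.         280.5004792 ]
 [  0.         367.0840755  206.27649786]
 [  0.           0.           1.        ]]
[[ 2.18482054e-03 -9.57184293e-01 -2.89470994e-01 -7.95048288e-02]
 [ 6.61839163e-06  2.89471698e-01 -9.57186573e-01 -1.35712840e-01]
 [ 9.99997613e-01  2.08936505e-03  6.38778733e-04 -2.85156441e-05]
 [ 0.00000000e+00  0.00000000e+00  0.00000000e+00  1.00000000e+00]]
cup []
dish []
bottle []
cap_top []
holder []
pin_jar []
glue_bottle []
iron_head []
ferrule_0 []
```

View pics/top0.png

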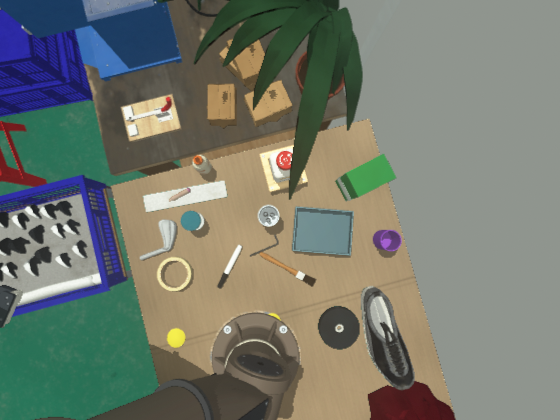

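View pics/side0.png

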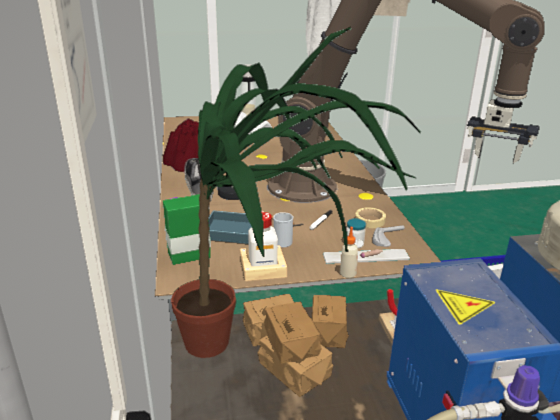

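View pics/wrist0.png

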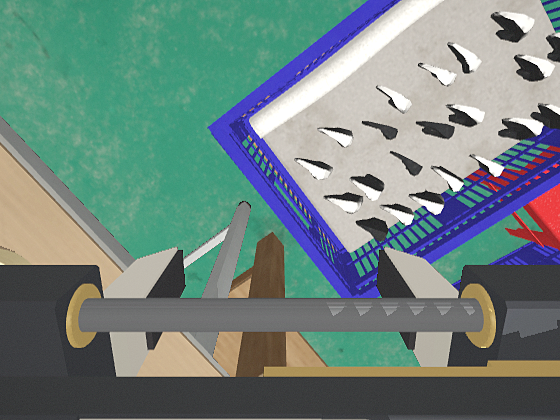

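```bash
cat >> h.py <<'E'
from scipy.spatial.transform import Rotation as R
def ray(p,uv,st=None):
    K=p['camera_matrix'];d=np.array([(uv[0]-K[0,2])/K[0,0],-(uv[1]-K[1,2])/K[1,1],-1.])
    if 'world_to_cam' in p: T=np.linalg.inv(p['world_to_cam'])
    else:
        st=st or observe();T=np.eye(4);T[:3,:3]=R.from_rotvec(st['ee_rot']).as_matrix();T[:3,3]=st['position'];T=T@p['mount']
    return T[:3,3],T[:3,:3]@d
def atz(p,uv,z,st=None):
    o,d=ray(p,uv,st);return o+d*(z-o[2])/d[2]
def proj(p,X,st=None):
    if 'world_to_cam' in p: W=p['world_to_cam']
    else:
        st=st or observe();T=np.eye(4);T[:3,:3]=R.from_rotvec(st['ee_rot']).as_matrix();T[:3,3]=st['position'];W=np.linalg.inv(T@p['mount'])
    c=W[:3,:3]@np.array(X)+W[:3,3];K=p['camera_matrix']
    return np.array([K[0,0]*c[0]/-c[2]+K[0,2],K[1,1]*-c[1]/-c[2]+K[1,2]])
E
python3 - <<'E'
from h import *
p=cv2.imread('pics/top0.png');cv2.imwrite('pics/top0z.png',cv2.resize(p[130:280,180:410],None,fx=3.4,fy=3.4,interpolation=cv2.INTER_CUBIC))
p=cv2.imread('pics/side0.png');cv2.imwrite('pics/side0z.png',cv2.resize(p[140:300,160:420],None,fx=3,fy=3,interpolation=cv2.INTER_CUBIC))
E
```

```text
(no output)
```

View pics/top0z.png

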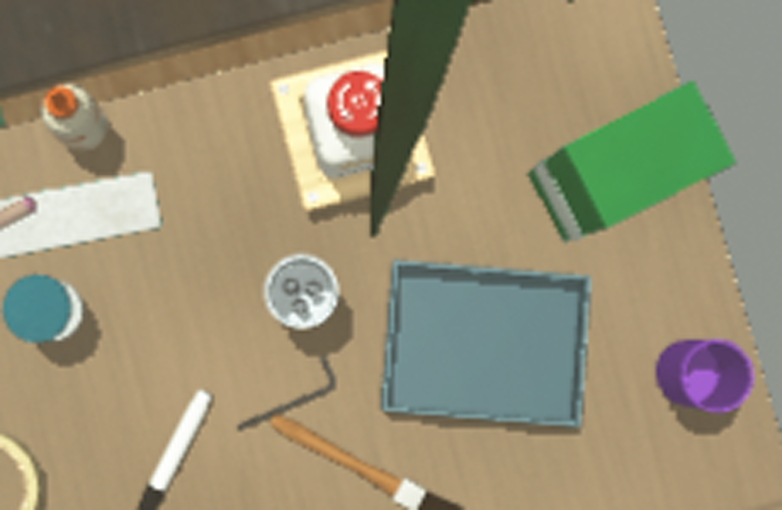

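View pics/side0z.png

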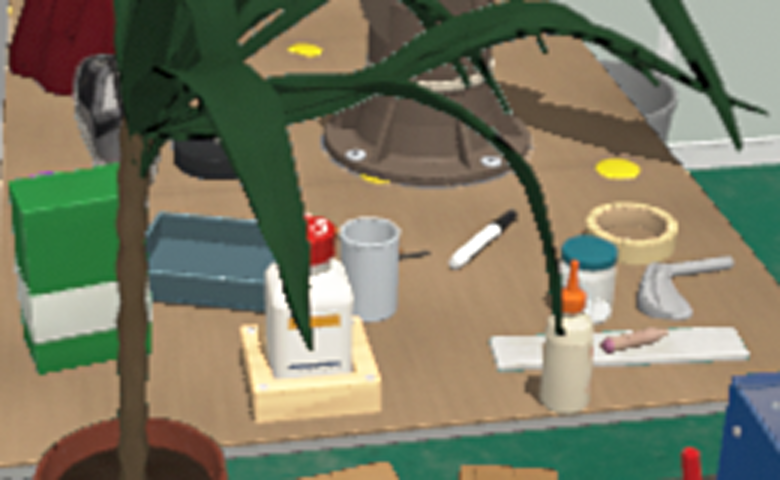

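```bash
python3 - <<'E'
from h import *
t=get_image('top');s=get_image('side')
c=lambda x,y:(180+x/3.4,130+y/3.4)
def tri(a,b):
    o1,d1=ray(t,a);o2,d2=ray(s,b)
    k=np.linalg.lstsq(np.c_[d1,-d2],o2-o1,rcond=None)[0]
    P,Q=o1+d1*k[0],o2+d2*k[1];return np.round((P+Q)/2,3),round(np.linalg.norm(P-Q),4)
print('cup mouth',atz(t,c(301,290),.086), 'side mouth', atz(s,(160+370/3,140+232/3),.086))
print('cap top',atz(t,c(359,102),.162),'side',atz(s,(160+320/3,140+225/3),.162))
for q in [(393,262),(590,278),(579,428),(384,411)]: print('dish rim',np.round(atz(t,c(*q),.036),3))
for q in [(272,80),(308,212),(433,183),(385,52)]: print('holder',np.round(atz(t,c(*q),.032),3))
print('leaf tip',tri(c(374,236),(263.3,257)))
print('glue',atz(t,c(62,102),.148),'jar',atz(t,c(38,308),.074))
print('purple',atz(t,c(718,375),.08))
print('green box top',[np.round(atz(t,c(*q),.12),3) for q in [(693,83),(735,160),(608,232),(556,160)]])
# leaf rows: project where leaf ray at different z
for q in [(425,0),(410,80),(392,170)]: print([np.round(atz(t,c(*q),z),3) for z in (.1,.2,.3)])
for q in [(240,120),(270,200),(290,270)]: print(proj(t,[0,0,0]) is None, [np.round((lambda o,d:o+d*k)(*ray(s,(160+q[0]/3,140+q[1]/3))),3) for k in (1,1.2,1.4)])
E
```

```text
cup mouth [ 0.39869032 -0.03847702  0.086     ] side mouth [ 0.40105614 -0.03458697  0.086     ]
cap top [ 0.53708218 -0.08174696  0.162     ] side [ 0.533903   -0.06844103  0.162     ]
dish rim [ 0.424 -0.115  0.036]
dish rim [ 0.41  -0.281  0.036]
dish rim [ 0.286 -0.27   0.036]
dish rim [ 0.3   -0.107  0.036]
holder [ 0.578 -0.014  0.032]
holder [ 0.466 -0.044  0.032]
holder [ 0.491 -0.15   0.032]
holder [ 0.602 -0.11   0.032]
leaf tip (array([ 0.449, -0.095, -0.023]), np.float64(0.0149))
glue [0.53882127 0.14224498 0.148     ] jar [0.38458104 0.17239222 0.074     ]
purple [ 0.33074031 -0.37314432  0.08      ]
green box top [array([ 0.56 , -0.346,  0.12 ]), array([ 0.499, -0.378,  0.12 ]), array([ 0.443, -0.277,  0.12 ]), array([ 0.499, -0.237,  0.12 ])]
[array([ 0.63 , -0.137,  0.1  ]), array([ 0.605, -0.128,  0.2  ]), array([ 0.58 , -0.119,  0.3  ])]
[array([ 0.565, -0.125,  0.1  ]), array([ 0.547, -0.117,  0.2  ]), array([ 0.528, -0.109,  0.3  ])]
[array([ 0.493, -0.11 ,  0.1  ]), array([ 0.481, -0.104,  0.2  ]), array([ 0.469, -0.097,  0.3  ])]
False [array([ 0.867, -0.081,  0.411]), array([ 0.686, -0.111,  0.329]), array([ 0.505, -0.141,  0.246])]
False [array([ 0.888, -0.06 ,  0.367]), array([ 0.712, -0.086,  0.276]), array([ 0.535, -0.112,  0.185])]
False [array([ 0.907, -0.046,  0.329]), array([ 0.734, -0.069,  0.23 ]), array([ 0.562, -0.092,  0.131])]
```

```bash
cat >> h.py <<'E'
def pose(st=None):
    st=st or observe();return np.array(st['position']),R.from_rotvec(st['ee_rot'])
def orient(az,pitch,roll=0,flip=False):
    """tool y at azimuth az(deg), pitched down; x down-ish (camera above)"""
    a,p=np.radians([az,pitch]);h=np.array([np.cos(a),np.sin(a),0]);Z=np.array([0,0,1.])
    y=np.cos(p)*h-np.sin(p)*Z; x=-np.cos(p)*Z-np.sin(p)*h
    if flip:x=-x
    M=np.c_[x,y,np.cross(x,y)];return R.from_matrix(M)*R.from_rotvec([0,np.radians(roll),0])
def rows(P,Rt,n=None,base=None,dmax=.048,amax=8.2,show=5):
    p0,R0=base or pose()
    d=R0.inv().apply(np.array(P)-p0);a=(R0.inv()*Rt).as_rotvec(degrees=True)
    m=max(np.linalg.norm(d)/dmax,np.linalg.norm(a)/amax);n=n or int(np.ceil(m))
    print('total d',np.round(d,4),'a',np.round(a,1),'rows',n)
    print([[np.round(d*k/n,3).tolist(),np.round(a*k/n,1).tolist()] for k in range(1,min(n,show)+1)])
E
python3 - <<'E'
from h import *
p,r=pose();print(r.as_matrix().round(3))
rows([.33,.30,.27],orient(-90,35))
E
```

```text
[[ 0.93   0.     0.368]
 [-0.368  0.     0.93 ]
 [ 0.    -1.     0.   ]]
total d [ 0.1964 -0.0213 -0.2246] a [ -52.9 -101.7   36. ] rows 15
[[[0.013, -0.001, -0.015], [-3.5, -6.8, 2.4]], [[0.026, -0.003, -0.03], [-7.1, -13.6, 4.8]], [[0.039, -0.004, -0.045], [-10.6, -20.3, 7.2]], [[0.052, -0.006, -0.06], [-14.1, -27.1, 9.6]], [[0.065, -0.007, -0.075], [-17.6, -33.9, 12.0]]]
```

Call:
arm_command([
  [[0.013, -0.001, -0.015], [-3.5, -6.8, 2.4]],
  [[0.026, -0.003, -0.03], [-7.1, -13.6, 4.8]],
  [[0.039, -0.004, -0.045], [-10.6, -20.3, 7.2]],
  [[0.052, -0.006, -0.06], [-14.1, -27.1, 9.6]],
  [[0.065, -0.007, -0.075], [-17.6, -33.9, 12.0]],
], fingers=-1)

```text
clock: 2.1
position: [0.2637, 0.4867, 0.2562]
ee_rot: [-1.813, 0.032, 0.395]
force: [-0.3, -0.2, -0.5]
width: 1.001
```

```bash
cat >> h.py <<'E'
def stt():
    s=observe();print('t',round(s['clock'],2),'j',np.round(s['joints'],2),'p',np.round(s['position'],4),'F',np.round(s['force'],1),'w',round(s['width'],3));return s
E
python3 - <<'E'
from h import *
stt();rows([.33,.30,.27],orient(-90,35))
E
```

```text
t 2.1 j [-1.05  0.54 -0.11  1.44 -0.04  1.52  0.65] p [0.2637 0.4867 0.2562] F [-0.3 -0.2 -0.5] w 1.001
total d [ 0.0244  0.0246 -0.1955] a [-35.3 -67.6  24. ] rows 10
[[[0.002, 0.002, -0.02], [-3.5, -6.8, 2.4]], [[0.005, 0.005, -0.039], [-7.1, -13.5, 4.8]], [[0.007, 0.007, -0.059], [-10.6, -20.3, 7.2]], [[0.01, 0.01, -0.078], [-14.1, -27.0, 9.6]], [[0.012, 0.012, -0.098], [-17.6, -33.8, 12.0]]]
```

Call:
arm_command([
  [[0.002, 0.002, -0.02], [-3.5, -6.8, 2.4]],
  [[0.005, 0.005, -0.039], [-7.1, -13.5, 4.8]],
  [[0.007, 0.007, -0.059], [-10.6, -20.3, 7.2]],
  [[0.01, 0.01, -0.078], [-14.1, -27.0, 9.6]],
  [[0.012, 0.012, -0.098], [-17.6, -33.8, 12.0]],
])

```text
clock: 2.6
position: [0.2963, 0.3932, 0.2629]
ee_rot: [-1.931, -0.263, 1.121]
force: [0.7, -0.8, -0.2]
width: 0.999
```

```bash
python3 - <<'E'
from h import *
stt();rows([.34,.24,.25],orient(-90,35))
E
```

```text
t 2.6 j [-0.97  0.64 -0.21  1.4   0.15  1.82  1.23] p [0.2963 0.3932 0.2629] F [ 0.7 -0.8 -0.2] w 0.999
total d [-0.0516  0.0927 -0.1195] a [-17.7 -33.8  11.9] rows 5
[[[-0.01, 0.019, -0.024], [-3.5, -6.8, 2.4]], [[-0.021, 0.037, -0.048], [-7.1, -13.5, 4.8]], [[-0.031, 0.056, -0.072], [-10.6, -20.3, 7.2]], [[-0.041, 0.074, -0.096], [-14.1, -27.0, 9.5]], [[-0.052, 0.093, -0.12], [-17.7, -33.8, 11.9]]]
```

Call:
arm_command([
  [[-0.01, 0.019, -0.024], [-3.5, -6.8, 2.4]],
  [[-0.021, 0.037, -0.048], [-7.1, -13.5, 4.8]],
  [[-0.031, 0.056, -0.072], [-10.6, -20.3, 7.2]],
  [[-0.041, 0.074, -0.096], [-14.1, -27.0, 9.5]],
  [[-0.052, 0.093, -0.12], [-17.7, -33.8, 11.9]],
])

```text
clock: 3.1
position: [0.3395, 0.239, 0.2498]
ee_rot: [-1.872, -0.593, 1.873]
force: [-0.2, -0.5, -0.8]
width: 0.999
```

```bash
python3 - <<'E'
from h import *
s=stt();p=get_image('wrist');save(p,'w1')
print([(d['point'],d['confidence']) for d in place_of(p,'cup')])
rows([.398,.10,.16],orient(-90,25))
E
```

```text
t 3.1 j [-0.86  0.61 -0.34  1.71  0.48  1.8   1.78] p [0.3395 0.239  0.2498] F [-0.2 -0.5 -0.8] w 0.999
[([237.7, 187.9], 0.86), ([282.2, 56.9], 0.78)]
total d [-0.0044  0.1635 -0.0592] a [-0.   0.   9.8] rows 4
[[[-0.001, 0.041, -0.015], [-0.0, 0.0, 2.5]], [[-0.002, 0.082, -0.03], [-0.0, 0.0, 4.9]], [[-0.003, 0.123, -0.044], [-0.0, 0.0, 7.4]], [[-0.004, 0.164, -0.059], [-0.0, 0.0, 9.8]]]
```

View pics/w1.png

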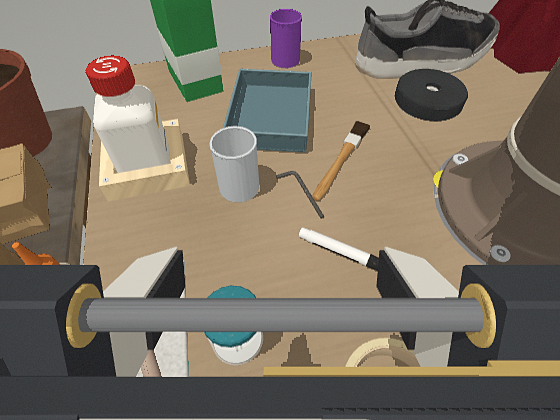

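```bash
python3 - <<'E'
from h import *
s=observe()
import cv2
p=cv2.imread('pics/w1.png');cv2.imwrite('pics/w1z.png',cv2.resize(p[20:210,70:330],None,fx=3,fy=3,interpolation=cv2.INTER_CUBIC))
p=get_image('wrist')
print('cup base net',atz(p,(237.7,187.9),0,s),'mouth',atz(p,(234.5,145),.086,s))
print('cap',atz(p,(109,68),.162,s))
E
```

```text
cup base net [ 0.3974637  -0.03885931  0.        ] mouth [ 0.39317612 -0.03319635  0.086     ]
cap [ 0.53149427 -0.07782274  0.162     ]
```

View pics/w1z.png

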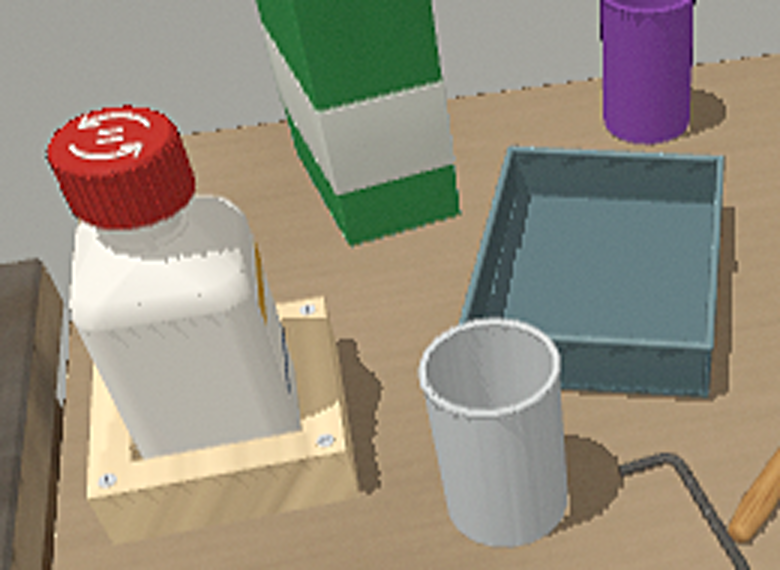

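```bash
python3 - <<'E'
from h import *
rows([.397,.0985,.1325],orient(-90,30))
E
```

```text
total d [ 0.0159  0.1821 -0.0586] a [-0.1 -0.2  5. ] rows 4
[[[0.004, 0.046, -0.015], [-0.0, -0.1, 1.3]], [[0.008, 0.091, -0.029], [-0.0, -0.1, 2.5]], [[0.012, 0.137, -0.044], [-0.1, -0.2, 3.8]], [[0.016, 0.182, -0.059], [-0.1, -0.2, 5.0]]]
```

Call:
arm_command([
  [[0.004, 0.04, -0.013], [0, 0, 1.2]],
  [[0.008, 0.08, -0.026], [0, 0, 2.5]],
  [[0.011, 0.12, -0.039], [0, 0, 3.6]],
  [[0.014, 0.16, -0.051], [0, -0.2, 4.5]],
  [[0.016, 0.182, -0.059], [0, -0.2, 5.0]],
])

```text
clock: 3.75
position: [0.3983, 0.0984, 0.1311]
ee_rot: [-1.927, -0.513, 1.923]
force: [0.3, 0.3, 0.3]
width: 1.0
```

```bash
python3 - <<'E'
from h import *
s=stt();p=get_image('wrist');save(p,'w2')
d=place_of(p,'cup')[0]; print(d['point'],atz(p,d['point'],0,s),d['confidence'])
rows([.397,-.0317,.0575],orient(-90,30))
E
```

```text
t 3.75 j [-0.7   0.74 -0.25  1.93  0.67  1.53  1.74] p [0.3983 0.0984 0.1311] F [0.3 0.3 0.3] w 1.0
[324.3, 65.6] [ 0.32635322 -0.37087234  0.        ] 0.9
total d [-0.0009  0.1493  0.0005] a [-0.3 -0.2 -0. ] rows 4
[[[-0.0, 0.037, 0.0], [-0.1, -0.0, -0.0]], [[-0.0, 0.075, 0.0], [-0.1, -0.1, -0.0]], [[-0.001, 0.112, 0.0], [-0.2, -0.1, -0.0]], [[-0.001, 0.149, 0.001], [-0.3, -0.2, -0.0]]]
```

View pics/w2.png

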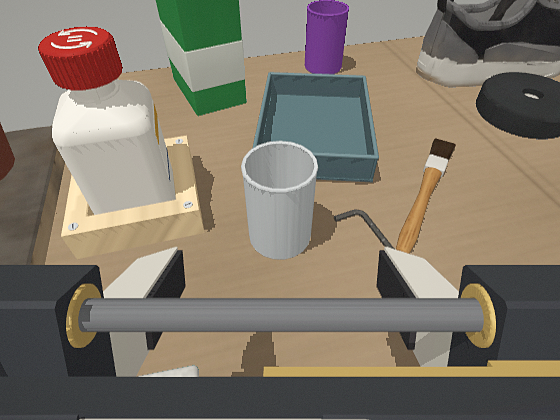

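```bash
python3 - <<'E'
from h import *
s=observe();p=get_image('wrist')
print(atz(p,(280.5,167),.086,s),atz(p,(281,233),0,s), proj(p,[.398,-.037,.086],s))
E
```

```text
[ 0.39601454 -0.03325105  0.086     ] [ 0.39549643 -0.03924585  0.        ] [277.84422851 163.76960298]
```

Call:
arm_command([
  [[0, 0.035, 0], [0, 0, 0]],
  [[0, 0.07, 0], [0, 0, 0]],
  [[-0.001, 0.105, 0], [0, 0, 0]],
  [[-0.001, 0.13, 0], [0, 0, 0]],
])

```text
clock: 4.3
position: [0.3982, -0.0124, 0.0678]
ee_rot: [-1.927, -0.52, 1.922]
force: [-0.1, -0.2, 0.0]
width: 1.001
```

Call:
arm_command([
  [[-0.001, 0.012, 0.001], [0, 0, 0]],
  [[-0.002, 0.022, 0.001], [0, 0, 0]],
  [[-0.002, 0.022, 0.001], [0, 0, 0]],
])

```text
clock: 4.6
position: [0.397, -0.0325, 0.0589]
ee_rot: [-1.926, -0.518, 1.924]
force: [0.3, -0.5, 0.3]
width: 1.002
```

Call:
arm_command([
  [[0, 0, 0], [0, 0, 0]],
  [[0, 0, 0], [0, 0, 0]],
  [[0, 0, 0], [0, 0, 0]],
  [[0, 0, 0], [0, 0, 0]],
  [[0, 0, 0], [0, 0, 0]],
], fingers=1, squeeze=25)

```text
clock: 5.1
position: [0.3968, -0.0326, 0.0588]
ee_rot: [-1.926, -0.518, 1.925]
force: [-1.3, 0.9, -0.0]
width: 0.614
```

```bash
python3 - <<'E'
from h import *
s=stt();p=get_image('wrist');save(p,'w3');print(s['width']*92)
E
```

```text
t 5.1 j [-0.57  0.82 -0.18  2.15  0.86  1.26  1.63] p [ 0.3968 -0.0326  0.0588] F [-1.3  0.9 -0. ] w 0.614
56.443239244512945
```

View pics/w3.png

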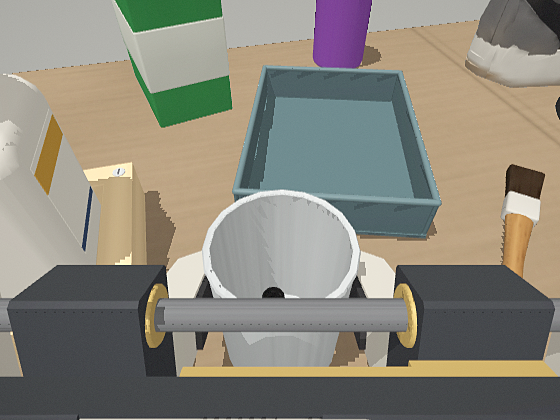

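Call:
arm_command([
  [[-0.026, -0.015, 0], [0, 0, 0]],
  [[-0.052, -0.03, 0.003], [0, 0, 0]],
  [[-0.087, -0.05, 0.006], [0, 0, 0]],
  [[-0.121, -0.07, 0.009], [0, 0, 0]],
  [[-0.13, -0.075, 0.012], [0, 0, 0]],
])

```text
clock: 5.65
position: [0.3849, -0.033, 0.2114]
ee_rot: [-1.928, -0.52, 1.921]
force: [0.8, -0.2, -2.0]
width: 0.61
```

```bash
python3 - <<'E'
from h import *
stt();rows([.385,-.03,.21],orient(-90,15,40),n=5)
E
```

```text
t 5.65 j [-0.56  0.5  -0.21  2.14  0.76  1.47  1.87] p [ 0.3849 -0.033   0.2114] F [ 0.8 -0.2 -2. ] w 0.61
total d [ 0.0027 -0.0019 -0.0001] a [-5.3 39.6 14.6] rows 5
[[[0.001, -0.0, -0.0], [-1.1, 7.9, 2.9]], [[0.001, -0.001, -0.0], [-2.1, 15.8, 5.8]], [[0.002, -0.001, -0.0], [-3.2, 23.7, 8.8]], [[0.002, -0.002, -0.0], [-4.2, 31.7, 11.7]], [[0.003, -0.002, -0.0], [-5.3, 39.6, 14.6]]]
```

Call:
arm_command([
  [[0, 0, 0], [-1.0, 7.6, 2.8]],
  [[0, 0, 0], [-2.1, 15.4, 5.6]],
  [[0, 0, 0], [-3.1, 23.2, 8.4]],
  [[0, 0, 0], [-4.1, 31, 11.2]],
  [[0, 0, 0], [-5.2, 38.6, 14]],
])

```text
clock: 6.15
position: [0.3846, -0.0331, 0.2081]
ee_rot: [-2.615, -0.173, 1.243]
force: [0.6, -0.1, -1.8]
width: 0.612
```

```bash
python3 - <<'E'
from h import *
stt();rows([.388,-.185,.2],orient(-90,3,75),n=5)
E
```

```text
t 6.15 j [-0.74  0.68 -0.05  2.14  0.77  1.55  1.1 ] p [ 0.3846 -0.0331  0.2081] F [ 0.6 -0.1 -1.8] w 0.612
total d [-0.0234  0.1486 -0.0227] a [-10.4  35.7   7. ] rows 5
[[[-0.005, 0.03, -0.005], [-2.1, 7.1, 1.4]], [[-0.009, 0.059, -0.009], [-4.2, 14.3, 2.8]], [[-0.014, 0.089, -0.014], [-6.3, 21.4, 4.2]], [[-0.019, 0.119, -0.018], [-8.4, 28.6, 5.6]], [[-0.023, 0.149, -0.023], [-10.4, 35.7, 7.0]]]
```

Call:
arm_command([
  [[-0.005, 0.03, -0.005], [-2.1, 7.1, 1.4]],
  [[-0.009, 0.059, -0.009], [-4.2, 14.3, 2.8]],
  [[-0.014, 0.089, -0.014], [-6.3, 21.4, 4.2]],
  [[-0.019, 0.119, -0.018], [-8.4, 28.6, 5.6]],
  [[-0.023, 0.149, -0.023], [-10.4, 35.7, 7.0]],
])

```text
clock: 6.65
position: [0.3887, -0.1863, 0.1994]
ee_rot: [-3.061, -0.014, 0.404]
force: [0.7, -0.1, -2.5]
width: 0.613
```

```bash
python3 - <<'E'
from h import *
stt();t=get_image('top');save(t,'t1');p=get_image('wrist');save(p,'w4');
rows([.388,-.185,.155],orient(-90,0,90),n=5)
import cv2
im=np.hstack([cv2.resize(t['color'][130:280,200:400],(400,300)),cv2.resize(p['color'],(400,300))]);cv2.imwrite('pics/c1.png',im[:,:,::-1])
E
```

```text
t 6.65 j [-0.68  0.85  0.21  2.31  1.02  1.38  0.33] p [ 0.3887 -0.1863  0.1994] F [ 0.7 -0.1 -2.5] w 0.613
total d [ 0.0123 -0.0011  0.0433] a [-2.9 15.2  0.2] rows 5
[[[0.002, -0.0, 0.009], [-0.6, 3.0, 0.0]], [[0.005, -0.0, 0.017], [-1.2, 6.1, 0.1]], [[0.007, -0.001, 0.026], [-1.7, 9.1, 0.1]], [[0.01, -0.001, 0.035], [-2.3, 12.1, 0.2]], [[0.012, -0.001, 0.043], [-2.9, 15.2, 0.2]]]
```

View pics/c1.png

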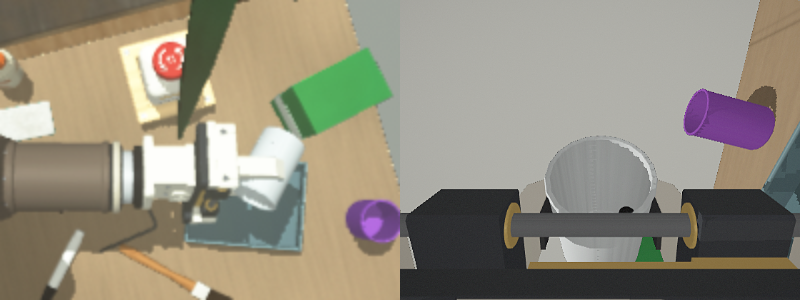

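Call:
arm_command([
  [[0.002, 0, 0.009], [-0.6, 3.0, 0]],
  [[0.005, 0, 0.017], [-1.2, 6.1, 0]],
  [[0.007, 0, 0.026], [-1.7, 9.1, 0]],
  [[0.01, 0, 0.035], [-2.3, 12.1, 0]],
  [[0.012, 0, 0.043], [-2.9, 15.2, 0]],
])

```text
clock: 7.25
position: [0.3893, -0.1825, 0.1543]
ee_rot: [-3.135, -0.014, 0.0]
force: [0.1, -0.8, -2.4]
width: 0.614
```

Call:
arm_command([
  [[0, 0, 0], [0, 5, 0]],
  [[0, 0, 0], [0, 10, 0]],
  [[0, 0, 0], [0, 15, 0]],
  [[0, 0, 0], [0, 20, 0]],
  [[0, 0, 0], [0, 25, 0]],
])

```text
clock: 7.75
position: [0.3892, -0.1824, 0.1547]
ee_rot: [-3.059, -0.011, -0.68]
force: [0.5, 0.1, -1.6]
width: 0.611
```

```bash
python3 - <<'E'
from h import *
stt();t=get_image('top');p=get_image('wrist');
rows([.388,-.185,.152],orient(-90,0,123),n=5)
im=np.hstack([cv2.resize(t['color'][130:280,200:400],(400,300)),cv2.resize(p['color'],(400,300))]);cv2.imwrite('pics/c2.png',im[:,:,::-1])
E
```

```text
t 7.75 j [-0.77  1.02  0.3   2.29  0.99  1.27 -0.42] p [ 0.3892 -0.1824  0.1547] F [ 0.5  0.1 -1.6] w 0.611
total d [-0.0024  0.0026  0.002 ] a [-0.6  8.   0.3] rows 5
[[[-0.0, 0.001, 0.0], [-0.1, 1.6, 0.1]], [[-0.001, 0.001, 0.001], [-0.2, 3.2, 0.1]], [[-0.001, 0.002, 0.001], [-0.3, 4.8, 0.2]], [[-0.002, 0.002, 0.002], [-0.4, 6.4, 0.2]], [[-0.002, 0.003, 0.002], [-0.6, 8.0, 0.3]]]
```

View pics/c2.png

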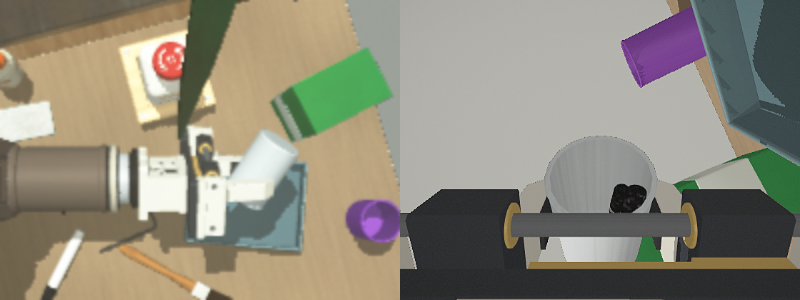

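Call:
arm_command([
  [[0, 0, 0], [0, 3, 0]],
  [[0, 0, 0], [0, 6, 0]],
  [[0, 0, 0], [0, 9, 0]],
  [[0, 0, 0], [0, 9, 0]],
  [[0, 0, 0], [0, 9, 0]],
])

```text
clock: 8.35
position: [0.3891, -0.1829, 0.1554]
ee_rot: [-2.999, -0.01, -0.91]
force: [-0.1, 0.2, -1.7]
width: 0.61
```

```bash
python3 - <<'E'
from h import *
stt();t=get_image('side');p=get_image('wrist');
im=np.hstack([cv2.resize(t['color'][150:300,160:360],(400,300)),cv2.resize(p['color'],(400,300))]);cv2.imwrite('pics/c3.png',im[:,:,::-1])
E
```

```text
t 8.35 j [-0.79  1.03  0.33  2.29  0.98  1.25 -0.56] p [ 0.3891 -0.1829  0.1554] F [-0.1  0.2 -1.7] w 0.61
```

View pics/c3.png

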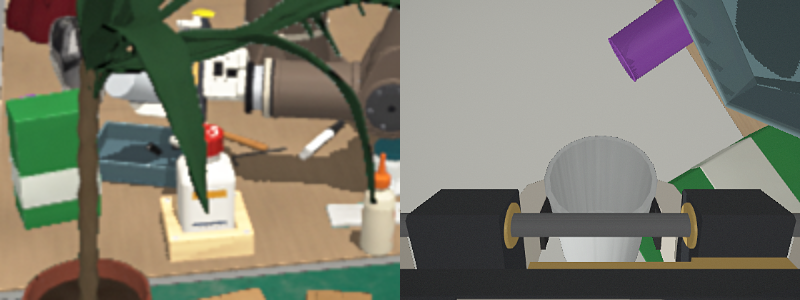

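```bash
python3 - <<'E'
from h import *
rows([.388,-.185,.21],orient(-90,0,85),n=5)
E
```

```text
total d [ 0.0295  0.0017 -0.0458] a [ -0.4 -38.8   0.4] rows 5
[[[0.006, 0.0, -0.009], [-0.1, -7.8, 0.1]], [[0.012, 0.001, -0.018], [-0.2, -15.5, 0.1]], [[0.018, 0.001, -0.028], [-0.2, -23.3, 0.2]], [[0.024, 0.001, -0.037], [-0.3, -31.0, 0.3]], [[0.029, 0.002, -0.046], [-0.4, -38.8, 0.4]]]
```

Call:
arm_command([
  [[0.006, 0.0, -0.009], [0, -7.8, 0]],
  [[0.012, 0, -0.018], [0, -15.5, 0]],
  [[0.018, 0, -0.028], [0, -23.3, 0]],
  [[0.024, 0, -0.037], [0, -31.0, 0]],
  [[0.029, 0, -0.046], [0, -38.8, 0]],
])

```text
clock: 8.95
position: [0.3873, -0.1834, 0.2106]
ee_rot: [-3.134, -0.012, 0.144]
force: [-0.3, 0.4, -2.2]
width: 0.612
```

```bash
python3 - <<'E'
from h import *
stt();t=get_image('top');p=get_image('wrist')
im=np.hstack([cv2.resize(t['color'][130:280,200:400],(400,300)),cv2.resize(p['color'],(400,300))]);cv2.imwrite('pics/c4.png',im[:,:,::-1])
rows([.388,-.035,.215],orient(-90,15,48),n=5)
E
```

```text
t 8.95 j [-0.72  0.88  0.25  2.32  1.02  1.39  0.16] p [ 0.3873 -0.1834  0.2106] F [-0.3  0.4 -2.2] w 0.612
total d [ 0.0017 -0.1487 -0.0036] a [ 13.9 -36.7  -5.6] rows 5
[[[0.0, -0.03, -0.001], [2.8, -7.3, -1.1]], [[0.001, -0.059, -0.001], [5.5, -14.7, -2.2]], [[0.001, -0.089, -0.002], [8.3, -22.0, -3.4]], [[0.001, -0.119, -0.003], [11.1, -29.4, -4.5]], [[0.002, -0.149, -0.004], [13.9, -36.7, -5.6]]]
```

View pics/c4.png

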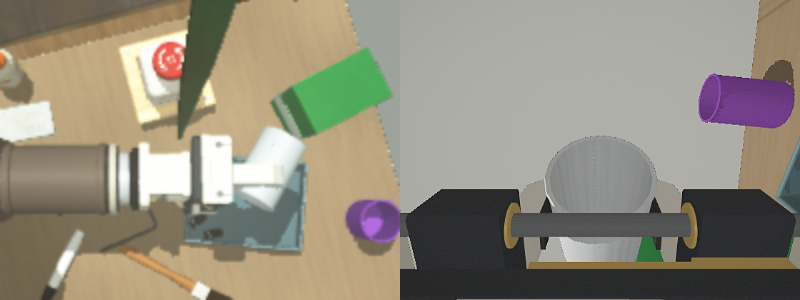

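Call:
arm_command([
  [[0.0, -0.03, 0], [2.8, -7.3, -1.1]],
  [[0.001, -0.059, -0.001], [5.5, -14.7, -2.2]],
  [[0.001, -0.089, -0.002], [8.3, -22.0, -3.4]],
  [[0.001, -0.119, -0.003], [11.1, -29.4, -4.5]],
  [[0.002, -0.149, -0.004], [13.9, -36.7, -5.6]],
])

```text
clock: 9.55
position: [0.3882, -0.033, 0.2143]
ee_rot: [-2.7, -0.139, 1.036]
force: [-0.2, 0.4, -2.2]
width: 0.614
```

```bash
python3 - <<'E'
from h import *
stt();t=get_image('top');p=get_image('wrist')
im=np.hstack([cv2.resize(t['color'][190:270,280:360],(400,400),interpolation=cv2.INTER_CUBIC),cv2.resize(p['color'],(400,400))]);cv2.imwrite('pics/c5.png',im[:,:,::-1])
rows([.391,-.031,.20],orient(-90,30,0),n=6)
E
```

```text
t 9.55 j [-0.77  0.67  0.    2.13  0.76  1.55  0.97] p [ 0.3882 -0.033   0.2143] F [-0.2  0.4 -2.2] w 0.614
total d [0.0097 0.0039 0.0091] a [  6.4 -47.9 -13.6] rows 6
[[[0.002, 0.001, 0.002], [1.1, -8.0, -2.3]], [[0.003, 0.001, 0.003], [2.1, -16.0, -4.5]], [[0.005, 0.002, 0.005], [3.2, -23.9, -6.8]], [[0.006, 0.003, 0.006], [4.3, -31.9, -9.1]], [[0.008, 0.003, 0.008], [5.3, -39.9, -11.4]]]
```

View pics/c5.png

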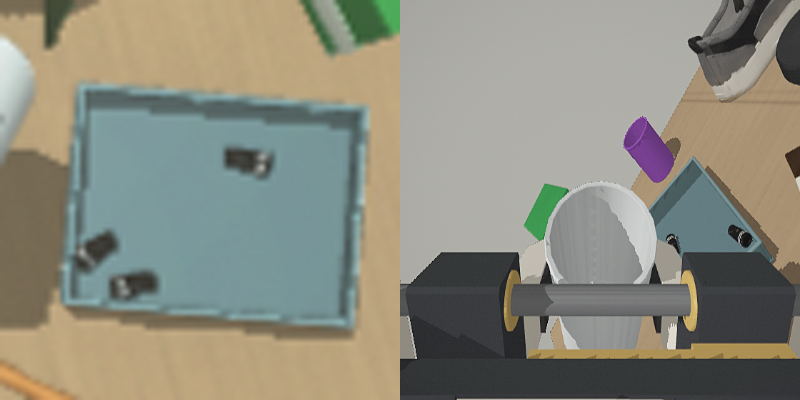

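Call:
arm_command([
  [[0.002, 0.001, 0.002], [1.1, -8.0, -2.3]],
  [[0.003, 0.001, 0.003], [2.1, -16.0, -4.5]],
  [[0.005, 0.002, 0.005], [3.2, -23.9, -6.8]],
  [[0.006, 0.003, 0.006], [4.3, -31.9, -9.1]],
  [[0.008, 0.003, 0.008], [5.3, -39.9, -11.4]],
])

```text
clock: 10.15
position: [0.3887, -0.0351, 0.2023]
ee_rot: [-2.08, -0.452, 1.806]
force: [0.2, -1.2, -1.8]
width: 0.611
```

```bash
python3 - <<'E'
from h import *
stt()
rows([.391,-.031,.08],R.from_rotvec([-1.926,-.518,1.925]),n=5)
E
```

```text
t 10.15 j [-0.61  0.55 -0.17  2.15  0.78  1.47  1.7 ] p [ 0.3887 -0.0351  0.2023] F [ 0.2 -1.2 -1.8] w 0.611
total d [0.1097 0.0525 0.0135] a [ 0.9 -7.9 -2.8] rows 5
[[[0.022, 0.011, 0.003], [0.2, -1.6, -0.6]], [[0.044, 0.021, 0.005], [0.4, -3.1, -1.1]], [[0.066, 0.032, 0.008], [0.5, -4.7, -1.7]], [[0.088, 0.042, 0.011], [0.7, -6.3, -2.2]], [[0.11, 0.053, 0.014], [0.9, -7.9, -2.8]]]
```

Call:
arm_command([
  [[0.022, 0.011, 0.003], [0.3, -3.0, -1.1]],
  [[0.044, 0.021, 0.005], [0.6, -5.6, -2.0]],
  [[0.066, 0.032, 0.008], [0.9, -7.9, -2.8]],
  [[0.088, 0.042, 0.011], [0.9, -7.9, -2.8]],
  [[0.11, 0.053, 0.014], [0.9, -7.9, -2.8]],
])

```text
clock: 10.65
position: [0.3909, -0.0313, 0.0786]
ee_rot: [-1.931, -0.516, 1.919]
force: [-0.3, 1.8, -1.5]
width: 0.611
```

```bash
python3 - <<'E'
from h import *
stt();p=get_image('side');im=cv2.resize(p['color'][180:270,230:350],(720,540),interpolation=cv2.INTER_CUBIC);cv2.imwrite('pics/c6.png',im[:,:,::-1])
rows([.391,-.031,.0615],R.from_rotvec([-1.926,-.518,1.925]),n=4)
E
```

```text
t 10.65 j [-0.58  0.78 -0.18  2.16  0.84  1.28  1.65] p [ 0.3909 -0.0313  0.0786] F [-0.3  1.8 -1.5] w 0.611
total d [ 0.0123  0.0069 -0.0006] a [-0.1 -0.2  0. ] rows 4
[[[0.003, 0.002, -0.0], [-0.0, -0.0, 0.0]], [[0.006, 0.003, -0.0], [-0.0, -0.1, 0.0]], [[0.009, 0.005, -0.0], [-0.0, -0.1, 0.0]], [[0.012, 0.007, -0.001], [-0.1, -0.2, 0.0]]]
```

View pics/c6.png

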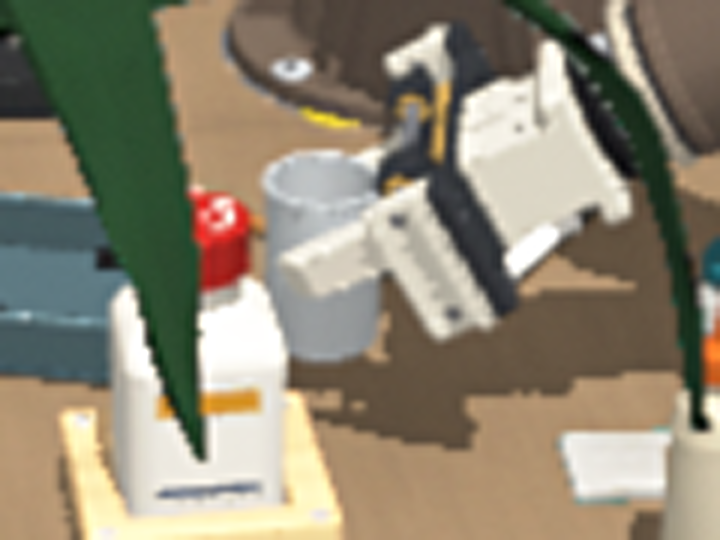

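Call:
arm_command([
  [[0.004, 0.002, 0], [0, 0, 0]],
  [[0.008, 0.005, 0], [0, 0, 0]],
  [[0.013, 0.0075, 0], [0, 0, 0]],
  [[0.015, 0.0085, 0], [0, 0, 0]],
  [[0.0165, 0.0095, 0], [0, 0, 0]],
])

```text
clock: 11.2
position: [0.3915, -0.0304, 0.0612]
ee_rot: [-1.928, -0.519, 1.923]
force: [0.1, -0.0, -1.5]
width: 0.612
```

```bash
python3 - <<'E'
from h import *
stt()
E
```

```text
t 11.2 j [-0.59  0.81 -0.18  2.16  0.85  1.26  1.62] p [ 0.3915 -0.0304  0.0612] F [ 0.1 -0.  -1.5] w 0.612
```

Lower 2 mm more, then check the contact force.

Call:
arm_command([
  [[0.001, 0.0006, 0], [0, 0, 0]],
  [[0.002, 0.001, 0], [0, 0, 0]],
  [[0.0022, 0.0012, 0], [0, 0, 0]],
])

```text
clock: 11.5
position: [0.3915, -0.0304, 0.0588]
ee_rot: [-1.928, -0.519, 1.924]
force: [0.6, 2.2, 3.5]
width: 0.611
```

Call:
arm_command([
  [[0, 0, 0], [0, 0, 0]],
  [[0, 0, 0], [0, 0, 0]],
  [[0, 0, 0], [0, 0, 0]],
  [[0, 0, 0], [0, 0, 0]],
  [[0, 0, 0], [0, 0, 0]],
], fingers=-1)

```text
clock: 12.0
position: [0.3914, -0.0304, 0.0585]
ee_rot: [-1.927, -0.519, 1.924]
force: [0.8, -0.1, -0.2]
width: 0.978
```

Call:
arm_command([
  [[0, -0.02, 0], [0, 0, 0]],
  [[0, -0.05, 0], [0, 0, 0]],
  [[-0.005, -0.09, 0], [0, 0, 0]],
  [[-0.01, -0.13, 0], [0, 0, 0]],
  [[-0.02, -0.15, 0], [0, 0, 0]],
])

```text
clock: 12.5
position: [0.3913, 0.0926, 0.152]
ee_rot: [-1.926, -0.524, 1.923]
force: [0.6, -0.4, -0.8]
width: 1.001
```

```bash
python3 - <<'E'
from h import *
stt();p=get_image('wrist');save(p,'w5')
E
```

```text
t 12.5 j [-0.71  0.7  -0.25  1.96  0.66  1.53  1.76] p [0.3913 0.0926 0.152 ] F [ 0.6 -0.4 -0.8] w 1.001
```

View pics/w5.png

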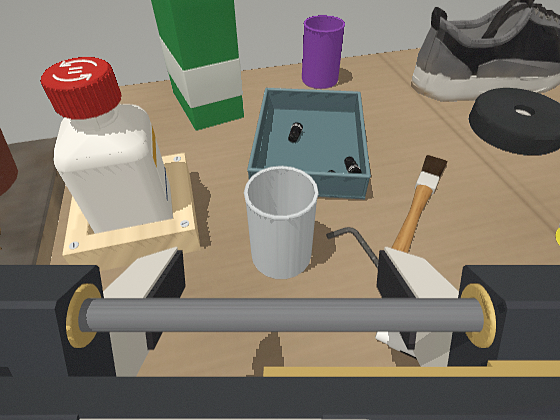

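```bash
python3 - <<'E'
from h import *
t=get_image('top');s=get_image('side')
save(s,'s2');save(t,'t2')
for z in (.1,.2,.3,.4,.5,.6):
    P=atz(t,(290,199.4),z);Q=atz(t,(310,135),z);print(z,P.round(3),proj(s,P).round(0),Q.round(3),proj(s,Q).round(0))
rows([.5,.0,.30],orient(-90,90,0)*R.from_rotvec([0,np.radians(125),0]),n=14)
E
```

```text
0.1 [ 0.441 -0.096  0.1  ] [261. 218.] [ 0.616 -0.151  0.1  ] [231. 250.]
0.2 [ 0.434 -0.091  0.2  ] [263. 185.] [ 0.593 -0.14   0.2  ] [235. 211.]
0.3 [ 0.427 -0.085  0.3  ] [265. 151.] [ 0.569 -0.13   0.3  ] [240. 171.]
0.4 [ 0.42 -0.08  0.4 ] [267. 114.] [ 0.546 -0.119  0.4  ] [245. 129.]
0.5 [ 0.413 -0.074  0.5  ] [270.  74.] [ 0.522 -0.109  0.5  ] [250.  85.]
0.6 [ 0.406 -0.069  0.6  ] [272.  33.] [ 0.499 -0.098  0.6  ] [256.  39.]
total d [-0.1735  0.0033 -0.1089] a [ 64.1 111.4 -33.1] rows 14
[[[-0.012, 0.0, -0.008], [4.6, 8.0, -2.4]], [[-0.025, 0.0, -0.016], [9.2, 15.9, -4.7]], [[-0.037, 0.001, -0.023], [13.7, 23.9, -7.1]], [[-0.05, 0.001, -0.031], [18.3, 31.8, -9.5]], [[-0.062, 0.001, -0.039], [22.9, 39.8, -11.8]]]
```

View pics/s2.png

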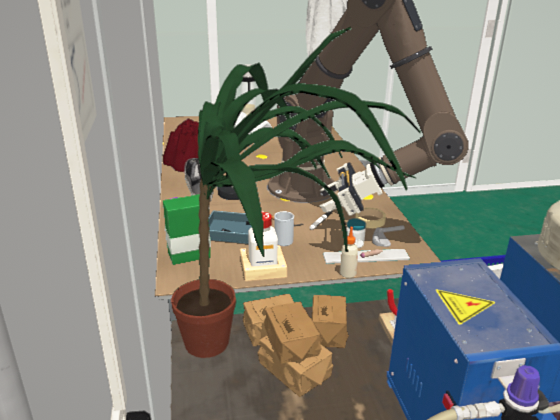

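```bash
python3 - <<'E'
from h import *
s=cv2.imread('pics/s2.png');t=cv2.imread('pics/t2.png')
cv2.imwrite('pics/s2z.png',cv2.resize(s[20:270,180:430],(600,600),interpolation=cv2.INTER_CUBIC))
cv2.imwrite('pics/t2z.png',cv2.resize(t[0:210,180:380],(570,600),interpolation=cv2.INTER_CUBIC))
E
```

```text
(no output)
```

View pics/s2z.png

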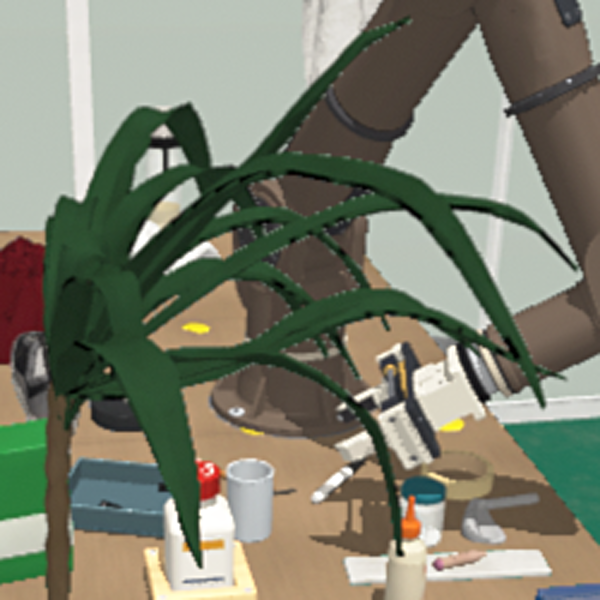

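View pics/t2z.png

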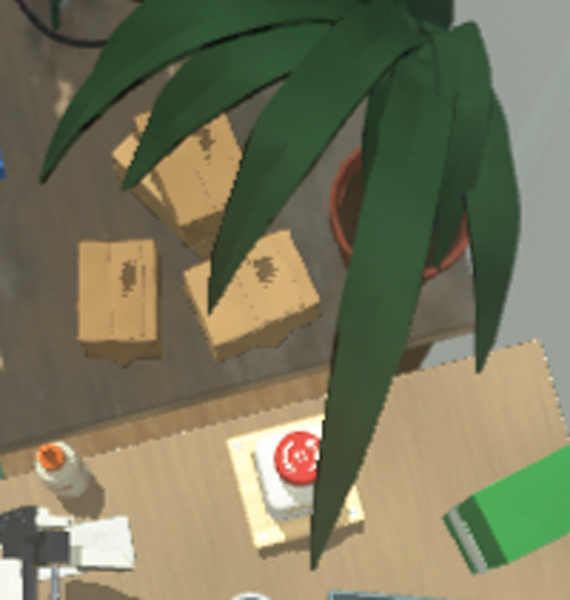

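```bash
python3 - <<'E'
from h import *
rows([.43,.15,.30],orient(-90,-5,0),n=5)
E
```

```text
total d [-0.0981 -0.1265 -0.0391] a [ 0.1 -0.2 35.3] rows 5
[[[-0.02, -0.025, -0.008], [0.0, -0.0, 7.1]], [[-0.039, -0.051, -0.016], [0.0, -0.1, 14.1]], [[-0.059, -0.076, -0.023], [0.1, -0.1, 21.2]], [[-0.078, -0.101, -0.031], [0.1, -0.1, 28.2]], [[-0.098, -0.126, -0.039], [0.1, -0.2, 35.3]]]
```

Call:
arm_command([
  [[-0.02, -0.025, -0.008], [0, 0, 7.1]],
  [[-0.039, -0.051, -0.016], [0, 0, 14.1]],
  [[-0.059, -0.076, -0.023], [0, 0, 21.2]],
  [[-0.078, -0.101, -0.031], [0, 0, 28.2]],
  [[-0.098, -0.126, -0.039], [0, 0, 35.3]],
])

```text
clock: 13.15
position: [0.4301, 0.145, 0.2906]
ee_rot: [2.184, -0.075, -2.19]
force: [1.2, -1.4, -2.2]
width: 0.998
```

```bash
python3 - <<'E'
from h import *
stt();p=get_image('wrist');save(p,'w6')
E
```

```text
t 13.15 j [-1.04  0.88  0.16  1.73  0.71  1.99  2.02] p [0.4301 0.145  0.2906] F [ 1.2 -1.4 -2.2] w 0.998
```

View pics/w6.png

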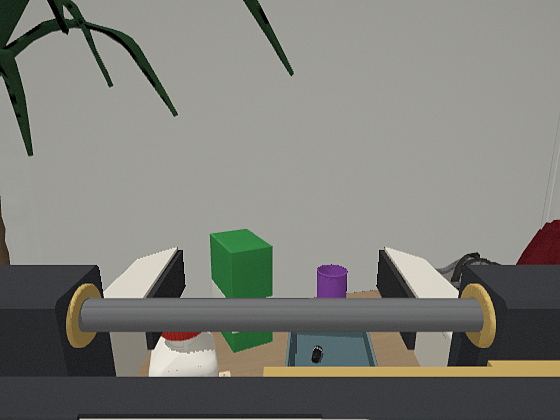

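```bash
cat >> h.py <<'E'
def tri2(a,b):
    o1,d1=a;o2,d2=b
    k=np.linalg.lstsq(np.c_[d1,-d2],o2-o1,rcond=None)[0]
    P,Q=o1+d1*k[0],o2+d2*k[1];return np.round((P+Q)/2,3),round(np.linalg.norm(P-Q),4)
E
python3 - <<'E'
from h import *
s=observe();p=get_image('wrist');t=get_image('top')
print('tip',tri2(ray(p,(292,75),s),ray(t,(290,199))))
# point on leaf edge: wrist (257,5) match along epipolar: print for top leaf centerline
for uv in [(300,165),(308,135),(318,105),(322,80)]:
    for z in (.4,.45,.5,.55,.6,.65): 
        q=proj(p,atz(t,uv,z),s)
        print(uv,z,atz(t,uv,z).round(3),q.round(0))
E
```

```text
tip (array([ 0.419, -0.079,  0.41 ]), np.float64(0.0027))
(300, 165) 0.4 [ 0.487 -0.099  0.4  ] [223.  88.]
(300, 165) 0.45 [ 0.479 -0.095  0.45 ] [228.  34.]
(300, 165) 0.5 [ 0.471 -0.091  0.5  ] [234. -25.]
(300, 165) 0.55 [ 0.463 -0.087  0.55 ] [241. -89.]
(300, 165) 0.6 [ 0.455 -0.083  0.6  ] [ 248. -159.]
(300, 165) 0.65 [ 0.447 -0.079  0.65 ] [ 256. -236.]
(308, 135) 0.4 [ 0.546 -0.115  0.4  ] [169.  90.]
(308, 135) 0.45 [ 0.534 -0.11   0.45 ] [176.  37.]
(308, 135) 0.5 [ 0.522 -0.105  0.5  ] [183. -19.]
(308, 135) 0.55 [ 0.51 -0.1   0.55] [191. -81.]
(308, 135) 0.6 [ 0.499 -0.095  0.6  ] [ 200. -149.]
(308, 135) 0.65 [ 0.487 -0.09   0.65 ] [ 210. -223.]
(318, 105) 0.4 [ 0.606 -0.135  0.4  ] [120.  92.]
(318, 105) 0.45 [ 0.59  -0.129  0.45 ] [128.  42.]
(318, 105) 0.5 [ 0.574 -0.123  0.5  ] [137. -12.]
(318, 105) 0.55 [ 0.558 -0.116  0.55 ] [146. -72.]
(318, 105) 0.6 [ 0.543 -0.11   0.6  ] [ 156. -137.]
(318, 105) 0.65 [ 0.527 -0.103  0.65 ] [ 167. -209.]
(322, 80) 0.4 [ 0.656 -0.144  0.4  ] [79. 92.]
(322, 80) 0.45 [ 0.637 -0.137  0.45 ] [88. 44.]
(322, 80) 0.5 [ 0.618 -0.13   0.5  ] [ 97. -10.]
(322, 80) 0.55 [ 0.599 -0.123  0.55 ] [107. -68.]
(322, 80) 0.6 [ 0.58  -0.116  0.6  ] [ 119. -132.]
(322, 80) 0.65 [ 0.561 -0.109  0.65 ] [ 131. -203.]
```

```bash
cat > fk.py <<'E'
import numpy as np
from scipy.spatial.transform import Rotation as R
from scipy.optimize import least_squares
D=[([-1.297,.435,.025,1.574,-.012,1.134,-.075],[.23,.581,.248],[-1.552,.296,-.296]),
([-1.05,.54,-.11,1.44,-.04,1.52,.65],[.2637,.4867,.2562],[-1.813,.032,.395]),
([-.97,.64,-.21,1.4,.15,1.82,1.23],[.2963,.3932,.2629],[-1.931,-.263,1.121]),
([-.86,.61,-.34,1.71,.48,1.8,1.78],[.3395,.239,.2498],[-1.872,-.593,1.873]),
([-.7,.74,-.25,1.93,.67,1.53,1.74],[.3983,.0984,.1311],[-1.927,-.513,1.923]),
([-.57,.82,-.18,2.15,.86,1.26,1.63],[.3968,-.0326,.0588],[-1.926,-.518,1.925]),
([-.56,.5,-.21,2.14,.76,1.47,1.87],[.3849,-.033,.2114],[-1.928,-.52,1.921]),
([-.74,.68,-.05,2.14,.77,1.55,1.1],[.3846,-.0331,.2081],[-2.615,-.173,1.243]),
([-.68,.85,.21,2.31,1.02,1.38,.33],[.3887,-.1863,.1994],[-3.061,-.014,.404]),
([-.77,1.02,.3,2.29,.99,1.27,-.42],[.3892,-.1824,.1547],[-3.059,-.011,-.68]),
([-.72,.88,.25,2.32,1.02,1.39,.16],[.3873,-.1834,.2106],[-3.134,-.012,.144]),
([-1.04,.88,.16,1.73,.71,1.99,2.02],[.4301,.145,.2906],[2.184,-.075,-2.19])]
def rots(q,s):
    A=R.identity();out=[]
    for i,k in enumerate(q):
        ax=[0,0,s[i]] if i%2==0 else [0,s[i],0]
        A=A*R.from_rotvec(np.array(ax)*k);out.append(A)
    return out
S=[-1,1,-1,1,-1,1,-1]
if __name__=='__main__':
    import itertools
    best=[]
    for s3,s5,s7 in itertools.product([-1,1],repeat=3):
        s=[-1,1,s3,1,s5,1,s7]
        B=[rots(q,s)[-1].inv()*R.from_rotvec(r) for q,p,r in D]
        m=R.concatenate(B).mean();best.append((max((m.inv()*b).magnitude() for b in B),s,m.as_matrix().round(2).tolist()))
    best.sort(key=lambda b:b[0]);print(best[:2])
    s=best[0][1]
    A=[];b=[]
    for q,p,r in D:
        o=rots(q,s);A.append(np.c_[np.eye(3),o[1].as_matrix(),o[3].as_matrix(),o[5].as_matrix()]);b+=list(p)
    A=np.vstack(A);x,res,rk,sv=np.linalg.lstsq(A,b,rcond=1e-3);print(x.reshape(4,3).round(3),rk,np.abs(A@x-b).max(),sv.round(3))
E
python3 fk.py
```

```text
[(0.010624209492221686, [-1, 1, -1, 1, -1, 1, -1], [[-0.0, -0.0, -1.0], [-1.0, 0.0, 0.0], [0.0, 1.0, -0.0]]), (0.5772020719050474, [-1, 1, 1, 1, -1, 1, -1], [[-0.09, 0.13, -0.99], [-1.0, -0.02, 0.09], [-0.0, 0.99, 0.13]])]
[[-0.006  0.002  0.271]
 [-0.003 -0.04   0.557]
 [-0.001 -0.015  0.428]
 [-0.002 -0.006  0.348]] 12 0.0030869178822863497 [6.834 6.749 6.688 1.678 1.365 1.133 0.612 0.554 0.422 0.291 0.261 0.206]
```

```bash
cat >> h.py <<'E'
def down(xaz):
    a=np.radians(xaz);x=np.array([np.cos(a),np.sin(a),0]);y=np.array([0,0,-1.]);return R.from_matrix(np.c_[x,y,np.cross(x,y)])
E
python3 - <<'E'
from h import *
rows([.49,.04,.27],down(-30),n=None)
rows([.49,.04,.27],down(-30),n=20,base=(np.array([.43,.15,.3]),orient(-90,-5,0)))
E
```

```text
total d [ 0.0292  0.1049 -0.0613] a [ 94.5  88.1 -54.3] rows 18
[[[0.002, 0.006, -0.003], [5.3, 4.9, -3.0]], [[0.003, 0.012, -0.007], [10.5, 9.8, -6.0]], [[0.005, 0.017, -0.01], [15.8, 14.7, -9.1]], [[0.006, 0.023, -0.014], [21.0, 19.6, -12.1]], [[0.008, 0.029, -0.017], [26.3, 24.5, -15.1]]]
total d [ 0.0395  0.107  -0.06  ] a [ 95.3  87.3 -55. ] rows 20
[[[0.002, 0.005, -0.003], [4.8, 4.4, -2.8]], [[0.004, 0.011, -0.006], [9.5, 8.7, -5.5]], [[0.006, 0.016, -0.009], [14.3, 13.1, -8.3]], [[0.008, 0.021, -0.012], [19.1, 17.5, -11.0]], [[0.01, 0.027, -0.015], [23.8, 21.8, -13.8]]]
```

```bash
python3 - <<'E'
from h import *
from scipy.spatial.transform import Slerp
p,r=pose()
for tgt in (-30,-60,0):
    S=Slerp([0,1],R.concatenate([r,down(tgt)]))
    for f in np.linspace(0,1,6):
        M=S(f).as_matrix();P=p+f*(np.array([.49,.04,.27])-p);print(tgt,round(f,1),'d',M[:,1].round(2),'x',M[:,0].round(2),'wrist',(P-.348*M[:,1]).round(2))
E
```

```text
-30 0.0 d [ 0.   -1.    0.07] x [ 0.   -0.07 -1.  ] wrist [0.43 0.49 0.27]
-30 0.2 d [-0.29 -0.94 -0.17] x [ 0.33  0.07 -0.94] wrist [0.54 0.45 0.35]
-30 0.4 d [-0.45 -0.77 -0.46] x [ 0.64  0.08 -0.77] wrist [0.61 0.37 0.44]
-30 0.6 d [-0.45 -0.51 -0.73] x [ 0.86 -0.03 -0.51] wrist [0.62 0.26 0.53]
-30 0.8 d [-0.29 -0.23 -0.93] x [ 0.94 -0.24 -0.23] wrist [0.58 0.14 0.6 ]
-30 1.0 d [-0. -0. -1.] x [ 0.87 -0.5   0.  ] wrist [0.49 0.04 0.62]
-60 0.0 d [ 0.   -1.    0.07] x [ 0.   -0.07 -1.  ] wrist [0.43 0.49 0.27]
-60 0.2 d [-0.36 -0.93 -0.11] x [ 0.38 -0.04 -0.93] wrist [0.57 0.45 0.33]
-60 0.4 d [-0.57 -0.72 -0.39] x [ 0.68 -0.15 -0.72] wrist [0.65 0.35 0.42]
-60 0.6 d [-0.57 -0.44 -0.69] x [ 0.82 -0.37 -0.44] wrist [0.66 0.24 0.52]
-60 0.8 d [-0.36 -0.18 -0.92] x [ 0.75 -0.64 -0.17] wrist [0.6  0.12 0.59]
-60 1.0 d [-0. -0. -1.] x [ 0.5  -0.87 -0.  ] wrist [0.49 0.04 0.62]
0 0.0 d [ 0.   -1.    0.07] x [ 0.   -0.07 -1.  ] wrist [0.43 0.49 0.27]
0 0.2 d [-0.21 -0.95 -0.21] x [ 0.26  0.15 -0.95] wrist [0.51 0.46 0.36]
0 0.4 d [-0.33 -0.8  -0.5 ] x [ 0.54  0.28 -0.8 ] wrist [0.57 0.38 0.46]
0 0.6 d [-0.33 -0.56 -0.76] x [ 0.78  0.3  -0.56] wrist [0.58 0.28 0.54]
0 0.8 d [-0.21 -0.27 -0.94] x [ 0.94  0.2  -0.27] wrist [0.55 0.16 0.6 ]
0 1.0 d [ 0.  0. -1.] x [ 1. -0.  0.] wrist [0.49 0.04 0.62]
```

```bash
cat >> h.py <<'E'
def path(wps,base=None):
    p0,R0=base or pose();out=[];prev=(p0,R0)
    for P,Rt in wps:
        d=R0.inv().apply(np.array(P)-p0);a=(R0.inv()*Rt).as_rotvec(degrees=True)
        step=(prev[1].inv()*Rt).magnitude()*57.3;sd=np.linalg.norm(np.array(P)-prev[0])
        if step>8.5 or sd>.05: print('WARN',step,sd)
        prev=(np.array(P),Rt);out.append([np.round(d,3).tolist(),np.round(a,1).tolist()])
    print(out)
E
python3 - <<'E'
from h import *
A=np.array([.43,.145,.29]);B=np.array([.49,.04,.27])
W=[(A+(B-A)*f,orient(-90,-5+95*f,120*f)) for f in np.linspace(0,1,21)[1:]]
path(W[:5])
for i in (5,10,15): path(W[i:i+5],base=W[i-1])
E
```

```text
[[[0.003, 0.007, -0.005], [0.3, 5.9, -3.8]], [[0.004, 0.012, -0.008], [1.0, 11.9, -8.5]], [[0.006, 0.017, -0.011], [2.2, 17.8, -13.1]], [[0.007, 0.022, -0.013], [3.9, 23.7, -17.7]], [[0.009, 0.027, -0.016], [6.1, 29.5, -22.2]]]
[[[0.001, 0.005, -0.003], [2.6, 6.0, -4.0]], [[0.002, 0.011, -0.006], [5.6, 12.0, -7.7]], [[0.003, 0.016, -0.009], [9.0, 17.9, -11.1]], [[0.003, 0.021, -0.012], [12.8, 23.8, -14.2]], [[0.004, 0.026, -0.015], [17.0, 29.6, -17.0]]]
[[[0.001, 0.005, -0.004], [4.2, 6.0, -2.2]], [[0.002, 0.009, -0.008], [8.7, 12.0, -3.9]], [[0.004, 0.014, -0.012], [13.4, 17.9, -5.1]], [[0.005, 0.018, -0.016], [18.2, 23.8, -5.9]], [[0.006, 0.023, -0.02], [23.2, 29.6, -6.2]]]
[[[0.003, 0.003, -0.004], [4.7, 6.0, 0.2]], [[0.006, 0.006, -0.009], [9.5, 12.0, 1.0]], [[0.009, 0.009, -0.013], [14.1, 17.9, 2.2]], [[0.012, 0.012, -0.018], [18.7, 23.8, 4.0]], [[0.015, 0.015, -0.022], [23.2, 29.6, 6.2]]]
```

Call:
arm_command([
  [[0.003, 0.007, -0.005], [0.3, 5.9, -3.8]],
  [[0.004, 0.012, -0.008], [1.0, 11.9, -8.5]],
  [[0.006, 0.017, -0.011], [2.2, 17.8, -13.1]],
  [[0.007, 0.022, -0.013], [3.9, 23.7, -17.7]],
  [[0.009, 0.027, -0.016], [6.1, 29.5, -22.2]],
])

```text
clock: 13.8
position: [0.4442, 0.1174, 0.2835]
ee_rot: [-2.458, -0.235, 1.418]
force: [-0.5, -0.3, -0.3]
width: 1.002
```

Call:
arm_command([
  [[0.001, 0.005, -0.003], [2.6, 6.0, -4.0]],
  [[0.002, 0.011, -0.006], [5.6, 12.0, -7.7]],
  [[0.003, 0.016, -0.009], [9.0, 17.9, -11.1]],
  [[0.003, 0.021, -0.012], [12.8, 23.8, -14.2]],
  [[0.004, 0.026, -0.015], [17.0, 29.6, -17.0]],
])

```text
clock: 14.3
position: [0.4587, 0.0918, 0.2792]
ee_rot: [-2.323, -0.237, 0.618]
force: [-0.2, 0.1, 0.5]
width: 1.0
```

```bash
python3 - <<'E'
from h import *
stt();p,r=pose();print(r.as_matrix().round(2))
A=np.array([.46,.0925,.28]);B=np.array([.49,.04,.27])
W=[(A+(B-A)*f,orient(-90,42.5+47.5*f,60+60*f)) for f in np.linspace(0,1,11)[1:]]
path(W[:5])
E
```

```text
t 14.3 j [-0.96  0.44  0.31  1.81  0.49  1.47  1.25] p [0.4587 0.0918 0.2792] F [-0.2  0.1  0.5] w 1.0
[[ 0.87 -0.01 -0.5 ]
 [ 0.34 -0.73  0.59]
 [-0.37 -0.68 -0.63]]
[[[0.002, 0.003, -0.005], [3.6, 5.7, -2.2]], [[0.003, 0.008, -0.009], [8.1, 11.7, -3.9]], [[0.005, 0.012, -0.013], [12.8, 17.6, -5.2]], [[0.006, 0.017, -0.017], [17.6, 23.5, -6.0]], [[0.007, 0.021, -0.021], [22.6, 29.2, -6.3]]]
```

Call:
arm_command([
  [[0.002, 0.003, -0.005], [3.6, 5.7, -2.2]],
  [[0.003, 0.008, -0.009], [8.1, 11.7, -3.9]],
  [[0.005, 0.012, -0.013], [12.8, 17.6, -5.2]],
  [[0.006, 0.017, -0.017], [17.6, 23.5, -6.0]],
  [[0.007, 0.021, -0.021], [22.6, 29.2, -6.3]],
])

```text
clock: 14.8
position: [0.4749, 0.0667, 0.276]
ee_rot: [-1.986, 0.002, 0.001]
force: [0.0, -0.6, -0.3]
width: 0.999
```

Call:
arm_command([
  [[0.003, 0.003, -0.004], [4.7, 6.0, 0.2]],
  [[0.006, 0.006, -0.009], [9.5, 12.0, 1.0]],
  [[0.009, 0.009, -0.013], [14.1, 17.9, 2.2]],
  [[0.012, 0.012, -0.018], [18.7, 23.8, 4.0]],
  [[0.015, 0.015, -0.022], [23.2, 29.6, 6.2]],
])

```text
clock: 15.3
position: [0.49, 0.041, 0.2717]
ee_rot: [-1.532, 0.415, -0.41]
force: [-0.3, -0.1, -0.0]
width: 0.998
```

```bash
cat >> h.py <<'E'
def links(q):
    from fk import rots,S
    o=rots(q,S);T=np.array([[-.006,.002,.271],[-.003,-.04,.557],[-.001,-.015,.428],[-.002,-.006,.348]])
    e=T[0]+o[1].apply(T[1]);w=e+o[3].apply(T[2]);t=w+o[5].apply(T[3]);print('elbow',e.round(3),'wrist',w.round(3),'tcp',t.round(3))
E
python3 - <<'E'
from h import *
s=stt();links(s['joints']);print(np.round(s['joint_efforts'],1));p=get_image('wrist');save(p,'w7')
rows([.52,-.01,.26],down(-30))
E
```

```text
t 15.3 j [-0.61  0.2   0.5   1.88 -0.11  1.09  0.98] p [0.49   0.041  0.2717] F [-0.3 -0.1 -0. ] w 0.998
elbow [0.105 0.031 0.817] wrist [0.485 0.04  0.62 ] tcp [0.486 0.035 0.272]
[ -4.3 -43.3   2.9 -30.7   2.1   0.2  -0.3]
total d [ 0.0498  0.0117 -0.0257] a [-0.1 -0.8 -0.2] rows 2
[[[0.025, 0.006, -0.013], [-0.1, -0.4, -0.1]], [[0.05, 0.012, -0.026], [-0.1, -0.8, -0.2]]]
```

View pics/w7.png

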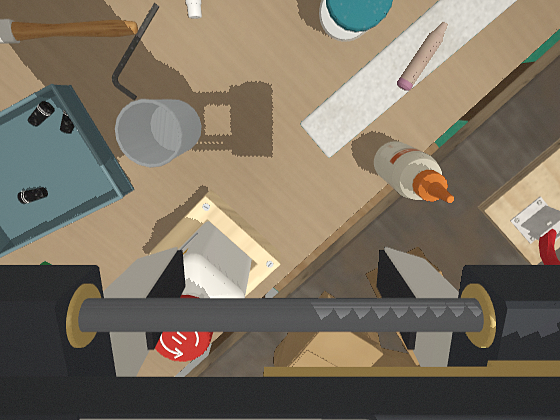

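```bash
python3 - <<'E'
from h import *
s=observe();p=get_image('wrist')
for n in ('cap_top','bottle','holder'):
    for d in place_of(p,n)[:2]: print(n,np.round(d['point'],0),round(d['confidence'],2),atz(p,d['point'],{'cap_top':.162,'bottle':.008,'holder':0}[n],s).round(4))
print(proj(p,[.534,-.08,.162],s), [proj(p,q,s).round() for q in ([.578,-.014,.032],[.466,-.044,.032],[.491,-.15,.032])])
im=p['color'][180:380,120:320];cv2.imwrite('pics/w7z.png',cv2.resize(im,(600,600),interpolation=cv2.INTER_CUBIC)[:,:,::-1])
E
```

```text
cap_top [184. 334.] 0.58 [ 0.5365 -0.0776  0.162 ]
bottle [216. 254.] 0.67 [ 0.5358 -0.0786  0.008 ]
bottle [ 72. 110.] 0.19 [ 0.3216 -0.117   0.008 ]
[180.03616718 333.42921951] [array([281., 265.]), array([202., 195.]), array([137., 261.])]
```

View pics/w7z.png

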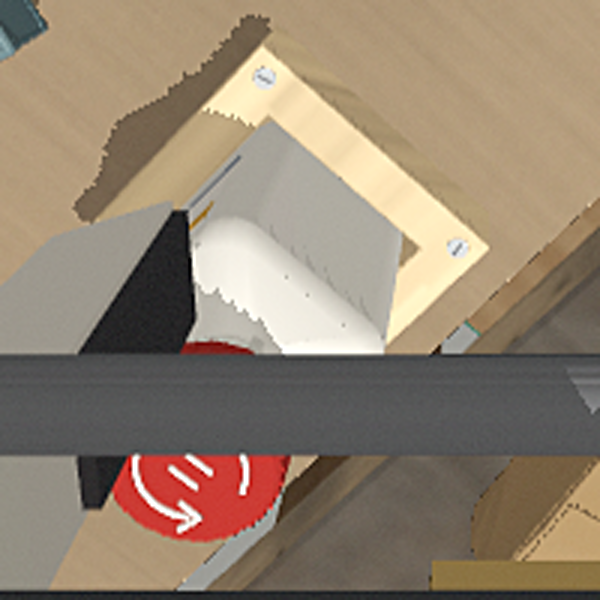

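```bash
python3 - <<'E'
from h import *
s=observe();p=get_image('wrist')
a=atz(p,(209.3,194),.032,s);b=atz(p,(282.7,262.7),.032,s);print(a.round(4),b.round(4),np.linalg.norm(a-b))
u=(b-a)/np.linalg.norm(b-a);n=np.array([u[1],-u[0],0]);print((a+b)/2+.056*n, np.degrees(np.arctan2(u[1],u[0])))
E
```

```text
[ 0.4697 -0.0359  0.032 ] [ 0.5773 -0.0077  0.032 ] 0.11119800988061358
[ 0.53771549 -0.07599559  0.032     ] 14.705345612825486
```

```bash
python3 - <<'E'
from h import *
p0,r0=pose()
B=np.array([.536,-.0775,.235])
Rt=down(-30)
W=[(p0+(B-p0)*f,Rt) for f in (.15,.3,.45,.6)]
path(W)
path([(p0+(B-p0)*f,Rt) for f in (.64,.68,.72,.76,.8)],base=W[-1])
E
```

```text
[[[0.015, 0.006, -0.012], [0.4, 0.5, 0.0]], [[0.03, 0.011, -0.024], [0.4, 0.5, 0.0]], [[0.044, 0.017, -0.037], [0.4, 0.5, 0.0]], [[0.059, 0.022, -0.049], [0.4, 0.5, 0.0]]]
[[[0.004, 0.001, -0.003], [0.0, 0.0, 0.0]], [[0.008, 0.003, -0.006], [0.0, 0.0, 0.0]], [[0.012, 0.004, -0.01], [0.0, 0.0, 0.0]], [[0.016, 0.006, -0.013], [0.0, 0.0, 0.0]], [[0.02, 0.007, -0.016], [0.0, 0.0, 0.0]]]
```

Call:
arm_command([
  [[0.01, 0.004, -0.008], [0.4, 0.5, 0.0]],
  [[0.02, 0.008, -0.016], [0.4, 0.5, 0.0]],
  [[0.03, 0.011, -0.024], [0.4, 0.5, 0.0]],
  [[0.036, 0.014, -0.03], [0.4, 0.5, 0.0]],
  [[0.042, 0.016, -0.035], [0.4, 0.5, 0.0]],
])

```text
clock: 16.1
position: [0.5103, -0.0096, 0.2557]
ee_rot: [-1.532, 0.411, -0.412]
force: [-0.8, 0.0, -0.5]
width: 1.002
```

```bash
python3 - <<'E'
from h import *
s=stt();links(s['joints']);print(np.round(s['joint_efforts'],1),np.round(s['dq'],3))
p0,r0=pose();B=np.array([.536,-.0775,.235]);print(p0-B)
t=get_image('top');cv2.imwrite('pics/t3.png',cv2.resize(t['color'][60:300,180:420],(600,600),interpolation=cv2.INTER_CUBIC)[:,:,::-1])
E
```

```text
t 16.1 j [-0.51  0.25  0.53  1.87 -0.15  1.06  1.12] p [ 0.5103 -0.0096  0.2557] F [-0.8  0.  -0.5] w 1.002
elbow [0.132 0.034 0.811] wrist [ 0.504 -0.01   0.604] tcp [ 0.506 -0.016  0.256]
[ -0.9 -45.9   4.6 -29.8   0.2   0.1  -0.4] [ 0.149  0.075  0.034 -0.039 -0.057 -0.025  0.197]
[-0.0256808   0.06793033  0.02069904]
```

View pics/t3.png

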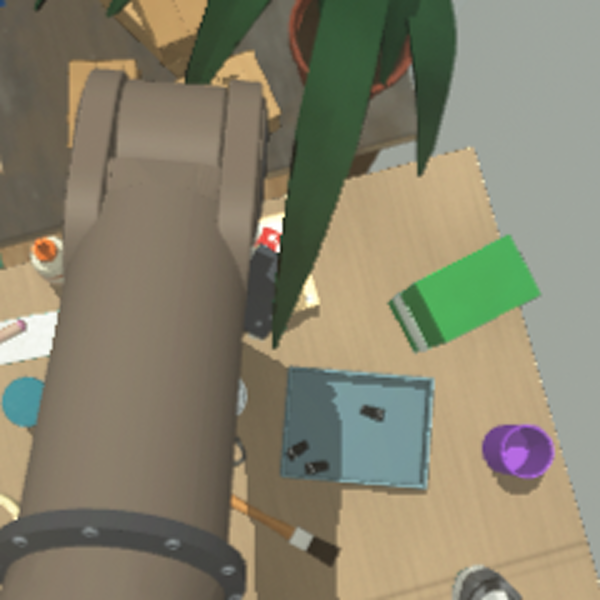

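```bash
python3 - <<'E'
from h import *
p0,r0=pose();B=np.array([.536,-.0775,.235]);
path([(p0+(B-p0)*f,down(-30)) for f in (.08,.16,.24,.32,.4,.5,.6,.7,.8,.9,1)])
E
```

```text
[[[0.004, 0.002, -0.004], [0.0, -0.2, 0.0]], [[0.009, 0.003, -0.007], [0.0, -0.2, 0.0]], [[0.013, 0.005, -0.011], [0.0, -0.2, 0.0]], [[0.018, 0.007, -0.014], [0.0, -0.2, 0.0]], [[0.022, 0.008, -0.018], [0.0, -0.2, 0.0]], [[0.028, 0.01, -0.022], [0.0, -0.2, 0.0]], [[0.033, 0.012, -0.027], [0.0, -0.2, 0.0]], [[0.039, 0.014, -0.031], [0.0, -0.2, 0.0]], [[0.044, 0.017, -0.036], [0.0, -0.2, 0.0]], [[0.05, 0.019, -0.04], [0.0, -0.2, 0.0]], [[0.055, 0.021, -0.045], [0.0, -0.2, 0.0]]]
```

Call:
arm_command([
  [[0.004, 0.002, -0.004], [0, 0, 0]],
  [[0.009, 0.003, -0.007], [0, 0, 0]],
  [[0.013, 0.005, -0.011], [0, 0, 0]],
])

```text
clock: 16.45
position: [0.5166, -0.0263, 0.2512]
ee_rot: [-1.53, 0.412, -0.414]
force: [0.6, 0.8, 0.3]
width: 1.006
```

```bash
python3 - <<'E'
from h import *
s=stt();links(s['joints']);print(np.round(s['joint_efforts'],1),np.round(s['dq'],3))
E
```

```text
t 16.45 j [-0.48  0.27  0.54  1.86 -0.16  1.05  1.17] p [ 0.5166 -0.0263  0.2512] F [0.6 0.8 0.3] w 1.006
elbow [0.141 0.033 0.809] wrist [ 0.51  -0.027  0.599] tcp [ 0.512 -0.033  0.251]
[ -0.9 -46.8   4.8 -29.7   0.1   0.2  -0.3] [ 0.113  0.054  0.02  -0.004 -0.039 -0.036  0.144]
```

Call:
arm_command([
  [[0.004, 0.002, -0.003], [0, 0, 0]],
  [[0.008, 0.003, -0.007], [0, 0, 0]],
])

```text
clock: 16.65
position: [0.5198, -0.0366, 0.248]
ee_rot: [-1.531, 0.412, -0.414]
force: [-0.2, -0.1, -0.4]
width: 0.999
```

```bash
python3 - <<'E'
from h import *
s=stt();links(s['joints']);print(np.round(s['joint_efforts'],1),np.round(s['dq'],3))
E
```

```text
t 16.65 j [-0.46  0.28  0.54  1.86 -0.17  1.05  1.19] p [ 0.5198 -0.0366  0.248 ] F [-0.2 -0.1 -0.4] w 0.999
elbow [0.147 0.033 0.807] wrist [ 0.513 -0.037  0.596] tcp [ 0.515 -0.043  0.248]
[ -0.8 -47.5   5.1 -29.5   0.1   0.1  -0.3] [ 0.107  0.042  0.019 -0.025 -0.032 -0.006  0.136]
```

Call:
arm_command([
  [[0.004, 0.002, -0.003], [0, 0, 0]],
  [[0.008, 0.003, -0.007], [0, 0, 0]],
])

```text
clock: 16.85
position: [0.5232, -0.0468, 0.245]
ee_rot: [-1.531, 0.412, -0.414]
force: [1.1, 0.9, 0.6]
width: 0.997
```

```bash
python3 - <<'E'
from h import *
s=stt();links(s['joints']);print(np.round(s['joint_efforts'],1),np.round(s['dq'],3))
t=get_image('top');cv2.imwrite('pics/t4.png',cv2.resize(t['color'][60:300,180:420],(600,600),interpolation=cv2.INTER_CUBIC)[:,:,::-1])
E
```

```text
t 16.85 j [-0.44  0.29  0.54  1.85 -0.17  1.04  1.22] p [ 0.5232 -0.0468  0.245 ] F [1.1 0.9 0.6] w 0.997
elbow [0.153 0.032 0.805] wrist [ 0.517 -0.047  0.593] tcp [ 0.518 -0.054  0.245]
[ -0.8 -48.3   5.4 -29.4   0.1   0.1  -0.3] [ 0.108  0.042  0.017 -0.03  -0.031 -0.006  0.135]
```

View pics/t4.png

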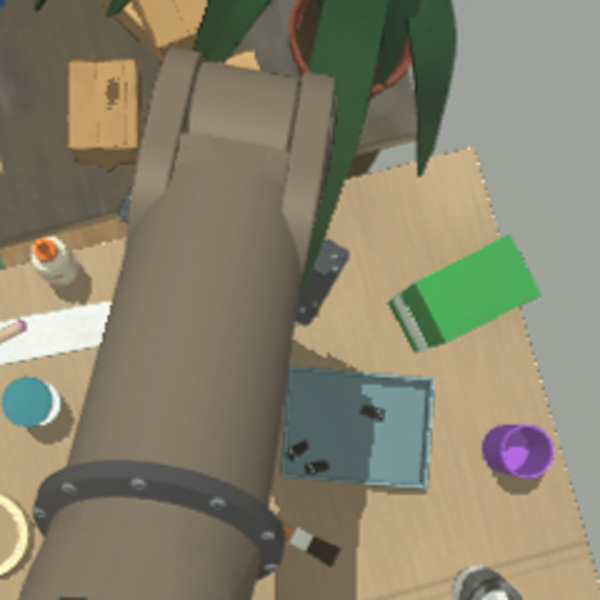

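Call:
arm_command([
  [[0.004, 0.002, -0.003], [0, 0, 0]],
  [[0.008, 0.003, -0.007], [0, 0, 0]],
])

```text
clock: 17.1
position: [0.5266, -0.0566, 0.242]
ee_rot: [-1.531, 0.412, -0.414]
force: [-1.1, -0.4, 1.4]
width: 1.0
```

```bash
python3 - <<'E'
from h import *
s=stt();print(np.round(s['joint_efforts'],1))
E
```

```text
t 17.1 j [-0.42  0.3   0.55  1.85 -0.18  1.04  1.25] p [ 0.5266 -0.0566  0.242 ] F [-1.1 -0.4  1.4] w 1.0
[ -0.9 -49.1   5.5 -29.3   0.1   0.1  -0.3]
```

Call:
arm_command([
  [[0.004, 0.002, -0.003], [0, 0, 0]],
  [[0.008, 0.003, -0.007], [0, 0, 0]],
])

```text
clock: 17.3
position: [0.53, -0.0669, 0.239]
ee_rot: [-1.531, 0.412, -0.414]
force: [0.7, 0.7, -1.1]
width: 0.999
```

```bash
python3 - <<'E'
from h import *
s=stt();print(np.round(s['joint_efforts'],1));p=get_image('wrist');save(p,'w8')
print([(np.round(d['point'],1),atz(p,d['point'],.162,s)) for d in place_of(p,'cap_top')[:2]])
rows([.536,-.0775,.235],down(-30),n=3)
E
```

```text
t 17.3 j [-0.39  0.31  0.55  1.84 -0.19  1.04  1.27] p [ 0.53   -0.0669  0.239 ] F [ 0.7  0.7 -1.1] w 0.999
[ -0.8 -49.9   5.8 -29.2   0.1   0.1  -0.3]
[(array([269.3, 246. ]), array([ 0.53572541, -0.07872183,  0.162     ])), (array([87.6,  0.4]), array([ 0.37037366, -0.08948856,  0.162     ]))]
total d [ 0.0103  0.0041 -0.0054] a [-0.  -0.3  0.1] rows 3
[[[0.003, 0.001, -0.002], [-0.0, -0.1, 0.0]], [[0.007, 0.003, -0.004], [-0.0, -0.2, 0.0]], [[0.01, 0.004, -0.005], [-0.0, -0.3, 0.1]]]
```

View pics/w8.png

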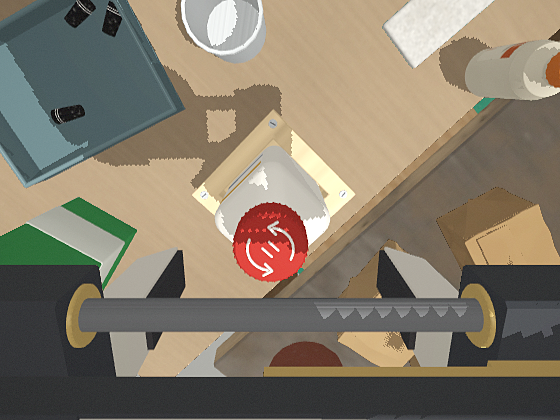

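```bash
python3 - <<'E'
from h import *
p0,r0=pose();B=np.array([.536,-.078,.195])
path([(p0+(B-p0)*f,down(-30-20*f)) for f in (.2,.4,.6,.8,1)])
E
```

```text
[[[0.002, 0.009, -0.001], [-0.0, 3.7, 0.1]], [[0.004, 0.018, -0.002], [-0.0, 7.7, 0.1]], [[0.006, 0.026, -0.004], [-0.0, 11.7, 0.1]], [[0.008, 0.035, -0.005], [-0.0, 15.7, 0.1]], [[0.01, 0.044, -0.006], [-0.0, 19.7, 0.1]]]
```

Call:
arm_command([
  [[0.003, 0.009, -0.002], [0, 3.7, 0]],
  [[0.006, 0.018, -0.004], [0, 7.7, 0]],
  [[0.01, 0.026, -0.006], [0, 11.7, 0]],
  [[0.01, 0.035, -0.006], [0, 15.7, 0]],
  [[0.01, 0.044, -0.006], [0, 19.7, 0]],
])

```text
clock: 17.9
position: [0.5356, -0.0768, 0.1949]
ee_rot: [-1.46, 0.681, -0.683]
force: [-0.4, 0.5, 0.4]
width: 1.004
```

```bash
python3 - <<'E'
from h import *
s=stt();print(np.round(s['joint_efforts'],1));p=get_image('wrist');save(p,'w9')
print(proj(p,[.536,-.078,.162],s))
rows([.536,-.078,.155],down(-50),n=4)
E
```

```text
t 17.9 j [-0.41  0.39  0.61  1.89 -0.27  0.95  1.02] p [ 0.5356 -0.0768  0.1949] F [-0.4  0.5  0.4] w 1.004
[  0.8 -53.1   7.4 -27.7   0.4   0.4   1.1]
[280.85834691 262.39689107]
total d [ 0.002   0.0386 -0.0001] a [ 0.  -0.3 -0. ] rows 4
[[[0.0, 0.01, -0.0], [0.0, -0.1, -0.0]], [[0.001, 0.019, -0.0], [0.0, -0.1, -0.0]], [[0.001, 0.029, -0.0], [0.0, -0.2, -0.0]], [[0.002, 0.039, -0.0], [0.0, -0.3, -0.0]]]
```

View pics/w9.png

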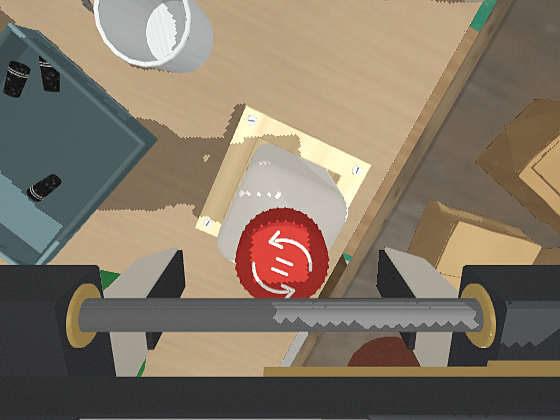

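Call:
arm_command([
  [[0.001, 0.012, 0], [0, 0, 0]],
  [[0.001, 0.022, 0], [0, 0, 0]],
  [[0.001, 0.032, 0], [0, 0, 0]],
  [[0.001, 0.0395, 0], [0, 0, 0]],
])

```text
clock: 18.35
position: [0.5359, -0.0775, 0.1547]
ee_rot: [-1.461, 0.679, -0.68]
force: [-0.1, 0.7, 0.2]
width: 1.001
```

Call:
arm_command([
  [[0, 0, 0], [0, 0, 0]],
  [[0, 0, 0], [0, 0, 0]],
  [[0, 0, 0], [0, 0, 0]],
  [[0, 0, 0], [0, 0, 0]],
  [[0, 0, 0], [0, 0, 0]],
], fingers=1, squeeze=45)

```text
clock: 18.85
position: [0.5364, -0.0776, 0.1561]
ee_rot: [-1.461, 0.679, -0.681]
force: [0.1, -0.2, -0.1]
width: 0.617
```

```bash
python3 - <<'E'
from h import *
s=stt();print(s['width']*92,np.round(s['ft_torque'],2))
E
```

```text
t 18.85 j [-0.38  0.44  0.58  1.92 -0.31  0.87  1.06] p [ 0.5364 -0.0776  0.1561] F [ 0.1 -0.2 -0.1] w 0.617
56.7489166152901 [-0.02  0.04  0.02]
```

Call:
arm_command([
  [[0, 0, 0], [0, 0, 0]],
  [[0, 0, 0], [0, 0, 0]],
  [[0, 0, 0], [0, 0, 0]],
  [[0, 0, 0], [0, 0, 0]],
])

```text
clock: 19.25
position: [0.5365, -0.0773, 0.1559]
ee_rot: [-1.461, 0.679, -0.681]
force: [1.7, 1.6, 2.0]
width: 0.519
```

Call:
arm_command([
  [[0, 0.001, 0], [0, 0, 0]],
  [[0, 0.002, 0], [0, 0, 0]],
  [[0, 0.003, 0], [0, 0, 0]],
  [[0, 0.004, 0], [0, 0, 0]],
  [[0, 0.005, 0], [0, 0, 0]],
])

```text
clock: 19.75
position: [0.5368, -0.0773, 0.1513]
ee_rot: [-1.46, 0.678, -0.681]
force: [-0.2, 3.2, 9.7]
width: 0.521
```

```bash
python3 - <<'E'
from h import *
s=stt();print(np.round(s['ft_torque'],2));p=get_image('wrist');save(p,'w10')
E
```

```text
t 19.75 j [-0.38  0.44  0.58  1.93 -0.32  0.86  1.07] p [ 0.5368 -0.0773  0.1513] F [-0.2  3.2  9.7] w 0.521
[ 0.48  0.06 -0.04]
```

View pics/w10.png

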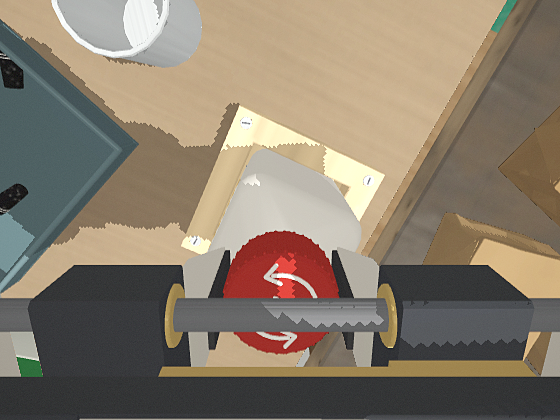

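Call:
arm_command([
  [[0, 0.0005, 0], [0, -4, 0]],
  [[0, 0.0005, 0], [0, -9, 0]],
  [[0, 0.0005, 0], [0, -14, 0]],
  [[0, 0.0005, 0], [0, -19, 0]],
  [[0, 0.0005, 0], [0, -24, 0]],
])

```text
clock: 20.3
position: [0.5367, -0.0784, 0.151]
ee_rot: [-1.542, 0.35, -0.354]
force: [-1.1, -0.3, 10.2]
width: 0.515
```

```bash
python3 - <<'E'
from h import *
s=stt();print(np.round(s['ft_torque'],2));p=get_image('wrist');save(p,'w11')
E
```

```text
t 20.3 j [-0.3   0.43  0.46  1.92 -0.25  0.84  1.42] p [ 0.5367 -0.0784  0.151 ] F [-1.1 -0.3 10.2] w 0.515
[-0.15  0.14 -0.08]
```

View pics/w11.png

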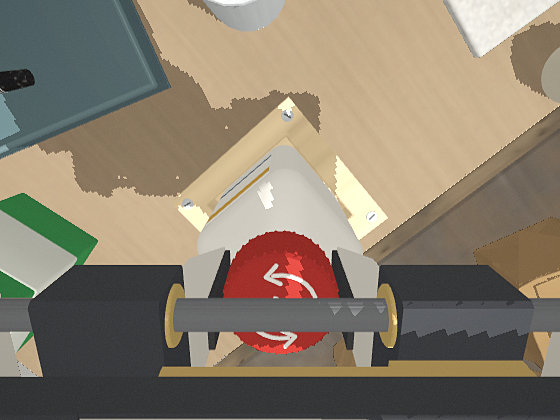

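Call:
arm_command([
  [[0, 0, 0], [0, -6, 0]],
  [[0, 0, 0], [0, -12, 0]],
  [[0, 0, 0], [0, -18, 0]],
  [[0, 0, 0], [0, -24, 0]],
  [[0, 0, 0], [0, -30, 0]],
])

```text
clock: 20.85
position: [0.5365, -0.0786, 0.151]
ee_rot: [-1.571, -0.06, 0.057]
force: [-2.1, -2.3, 8.9]
width: 0.518
```

Call:
arm_command([
  [[0, 0, 0], [0, -3, 0]],
  [[0, 0, 0], [0, -6, 0]],
  [[0, 0, 0], [0, -8, 0]],
  [[0, 0, 0], [0, -8, 0]],
])

```text
clock: 21.25
position: [0.5363, -0.079, 0.151]
ee_rot: [-1.566, -0.167, 0.164]
force: [-0.8, -2.0, 8.6]
width: 0.518
```

```bash
python3 - <<'E'
from h import *
s=stt();print(np.round(s['ft_torque'],2),pose()[1].as_matrix().round(3)[:,0]);p=get_image('wrist');save(p,'w12')
E
```

```text
t 21.25 j [-0.17  0.41  0.29  1.91 -0.15  0.84  1.98] p [ 0.5363 -0.079   0.151 ] F [-0.8 -2.   8.6] w 0.518
[-0.43  0.36  0.02] [0.978 0.209 0.002]
```

View pics/w12.png

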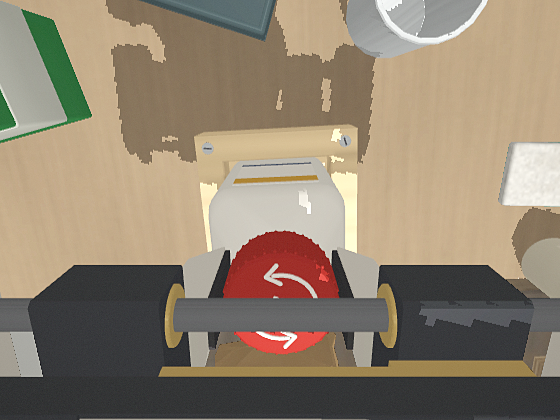

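Call:
arm_command([
  [[0, -0.002, 0], [0, 0, 0]],
  [[0, -0.005, 0], [0, 0, 0]],
  [[0, -0.008, 0], [0, 0, 0]],
  [[0, -0.01, 0], [0, 0, 0]],
])

```text
clock: 21.7
position: [0.5357, -0.0779, 0.1601]
ee_rot: [-1.565, -0.166, 0.165]
force: [0.0, -1.1, -1.0]
width: 0.519
```

```bash
python3 - <<'E'
from h import *
s=stt();print(np.round(s['ft_torque'],2));p=get_image('wrist');save(p,'w13')
E
```

```text
t 21.7 j [-0.17  0.4   0.29  1.9  -0.15  0.86  1.98] p [ 0.5357 -0.0779  0.1601] F [ 0.  -1.1 -1. ] w 0.519
[-0.21  0.08 -0.02]
```

View pics/w13.png

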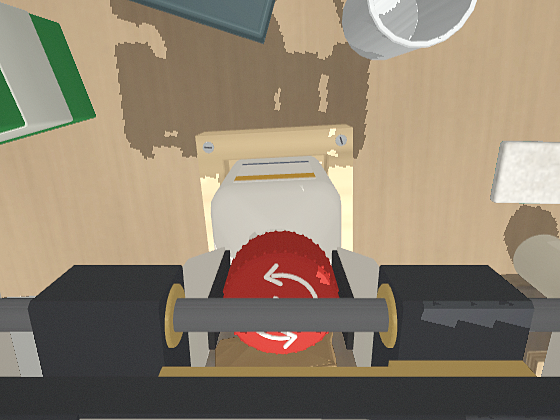

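Call:
arm_command([
  [[0, -0.012, 0], [0, 0, 0]],
  [[0, -0.028, 0], [0, 0, 0]],
  [[0, -0.045, 0], [0, 0, 0]],
  [[0, -0.062, 0], [0, 0, 0]],
  [[0, -0.078, 0], [0, 0, 0]],
])

```text
clock: 22.25
position: [0.536, -0.0772, 0.2396]
ee_rot: [-1.564, -0.167, 0.165]
force: [0.5, 0.0, -0.5]
width: 0.519
```

Call:
arm_command([
  [[0, 0, 0], [0, 0, 0]],
  [[0, 0, 0], [0, 0, 0]],
  [[0, 0, 0], [0, 0, 0]],
  [[0, 0, 0], [0, 0, 0]],
  [[0, 0, 0], [0, 0, 0]],
])

```text
clock: 22.75
position: [0.5358, -0.0776, 0.2377]
ee_rot: [-1.564, -0.166, 0.166]
force: [-0.3, -0.4, 0.3]
width: 0.518
```

```bash
python3 - <<'E'
from h import *
s=stt();print(np.round(s['dq'],3),pose()[1].as_matrix().round(3)[:,1]);p=get_image('wrist');t=get_image('top');d=get_image('side')
a=cv2.resize(t['color'][100:300,180:440],(390,300));b=cv2.resize(d['color'][150:290,200:380],(390,300));save(p,'w14')
cv2.imwrite('pics/f.png',np.hstack([a,b])[:,:,::-1])
E
```

```text
t 22.75 j [-0.2   0.31  0.32  1.81 -0.11  1.03  1.94] p [ 0.5358 -0.0776  0.2377] F [-0.3 -0.4  0.3] w 0.518
[-0.001 -0.001  0.    -0.004  0.     0.001  0.   ] [ 0.  0. -1.]
```

View pics/f.png

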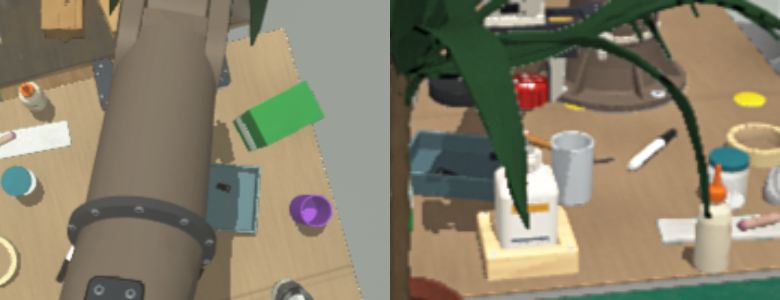

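View pics/w14.png

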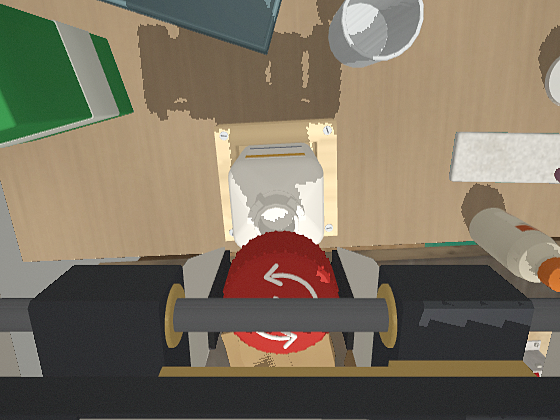

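```bash
python3 - <<'E'
from h import *
d=get_image('side');print(proj(d,[.536,-.0776,.244]))
print(sign_off())
E
```

```text
[262.98745518 186.76744431]
the job is handed in; nothing more can be done
None
```

I did the whole task and handed it in at about 22.8 s of the 64 s allowed. The hand-in reported no verdict.

**What I did**
- Gripped the steel cup from the side, tipped it to about 120° over the dish, and stood it back upright on the bare table close to where it started.
- Gripped the red cap from above and pressed it about 5 mm down; the upward force was 9–10 N.
- Kept it pressed through a 62° anticlockwise turn, then lifted it. It came away with only about 1 N of pull.

**Last checks**
- **Cap:** held at 45 N with a jaw opening of about 48 mm. The gripper was vertical and still. By arm position, the cap's lower edge is about 7 cm above the bottle's rim, within about 1 mm of where I gripped it.
- **Bottle:** the last pictures show it open and upright in its holder.
- **Cup:** upright on the table and let go.
- **Ferrules:** all three were seen lying in the dish before I opened the bottle. The forearm hid part of the dish in the final top picture, so only some of them show there.
- **Bystanders:** I never went close to the iron head, pin jar or glue bottle. The jar and glue bottle look unmoved in the last pictures. I did not check the iron head specifically.

**Did not agree or stayed uncertain**
- In the top view a plant leaf overlapped the forearm's path. The joint efforts stayed smooth as I crept past, so I found no sign of contact.
- The cap's height in the side picture was only a rough check, agreeing to within several pixels.

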